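# Build the bamboo steamer in the electric pan

## Task

Set up the steamer in the electric pan: lay the two wooden bars flat on the pan's floor, parallel, about 7 cm apart, one on each side of its middle, and stand the deep tier with the bun on them, centred in the pan. Then put the shallow tier with the dumplings squarely on the deep one and the bamboo lid squarely on top. Keep the tiers level on the way, let go of everything, and leave the blue dish, the jar and the oil bottle where they are.

Things in the scene. Friction and masses are not known exactly. Their poses are not given: they have to be found in the camera images.
- pan: Round shallow electric pan, fixed to the desk: dark pan on a white heating base, black grips on two sides (at its +y and -y), white control panel at its -x side. Origin: on the desk under the pan's centre; z up. The pan's flat inner floor is 42 mm above the desk and 210 mm across; the wall rises to a rim 80 mm above the desk, 232 mm across outside (222 mm inside at the top); the grips reach 141 mm from the centre, their top 74 mm above the desk.
- bar_a: Loose mid-brown wooden bar, 150 x 16 x 14 mm (x along it, y across, z up), 30 g. Origin at the centre of its underside; lies on the desk. Identical to bar_b and interchangeable with it.
- bar_b: The second wooden bar, same as bar_a: 150 x 16 x 14 mm, x along it, origin at the centre of its underside; lies on the desk.
- tier_deep: Deep bamboo steamer tier with dark hoops and one white frozen bun in its middle (bun fixed, 58 mm across, its top 36 mm above the tier's underside). Round open tub, 150 mm across, 62 mm high, wall 9 mm thick (its middle 70 mm from the axis), flat underside, floor 6 mm thick; 36 mm free between bun and wall. About 0.22 kg. Lift it by its wall, one finger inside. Origin at the centre of its underside, z up along its axis.
- tier_shallow: Shallow bamboo steamer tier with pale hoops and a row of three small frozen dumplings in its middle (fixed, within 33 mm of the axis, 32 mm free between them and the wall, their tops 27 mm above the tier's underside). Round open tub, 150 mm across, 44 mm high, wall 9 mm thick (its middle 70 mm from the axis), flat underside, floor 6 mm thick. About 0.18 kg. Lift it by its wall. Origin at the centre of its underside, z up along its axis.
- lid: Round bamboo lid with a flat woven top, 150 mm across, flat underside, its top surface 20 to 24 mm above the underside, and a dark arched handle across the middle: a round bar 12 mm thick running along the lid's x axis, 58 mm straight at the top, its top 56 mm above the lid's underside (clear gap under it). About 0.13 kg. Origin at the centre of the underside, z up.
- dish: Small blue ceramic bowl, 84 mm across and 30 mm high, on the desk among the bars. Not part of the job: leave it. Origin at the centre of its underside.
- jar: Small amber jar with red cap, 54 mm across and 65 mm high, on the desk among the bars. Not part of the job: leave it. Origin at the centre of its underside.
- oil: Amber oil bottle with green label and yellow cap, 60 mm across and 200 mm high, standing behind the tiers. Not part of the job: leave it. Origin at the centre of its underside.
Not all that is in view belongs to the job. What is shaped like the lid but purple or yellow is not meant.

How it is judged:
By the outcome, as a careful person would: the job done as asked, in the order asked, and still so for the second after the job is handed in, with the robot touching nothing.
It also fails if it takes over 144 s, if anything falls off the work surface, if the arm or the gripper's body presses on something with over 40 N, if the wrist force passes 120 N, or if a joint passes its speed limit or range.

## Robot

A 7-joint arm with a two-finger parallel gripper is mounted at the origin on the work surface. World frame = base frame: x ahead of the robot, y to its left, z up, the work surface at z = 0. Lengths are in m, angles in rad, forces in N, time in s.
With the tool pointing down it reaches from about 0.35 to 0.9 m from the base axis. Payload 19.9 kg.
Tool frame: the origin (TCP) lies on the centre line of the jaws, within the pads' length; the fingertips stand arm.tip_reach ahead of it and the grasp point (between the pads) lies 11 mm behind it (arm.tip_reach is the distance from the TCP to the fingertips, in m); z points along the fingers, y is the direction in which the jaws open and shut (so a half turn about z gives the same grasp; the last joint's range is limited). The gripper opens to 85 mm and grips with 20 to 120 N. Pads are 22 mm wide; open, the fingers measure 114 mm over their backs; the gripper's body (76 mm by 85 mm) begins 54 mm behind the grasp point. The pads swing forward as they close: fully open they stand 13 mm farther back than shut.
Start: joints at [1.181, 0.417, -0.01, 1.614, 0.005, 1.111, -0.053], TCP at [0.214, -0.587, 0.212] pointing down, gripper open.
Joint ranges: [-2.81, 2.81], [-0.39, 2.02], [-1.27, 1.25], [0.06, 2.57], [-1.19, 4.33], [0.19, 2], [-2.82, 2.82]. Speed limits (rad/s): [1.89, 1.89, 2.39, 2.39, 3.01, 3.01, 3.01].

## Interface

Orientations are given as [roll, pitch, yaw] about the fixed x, y, z axes, in that order (R = Rz(yaw) Ry(pitch) Rx(roll)).
In Python, from rig import arm gives the robot as it stands.
- The arm moves only by the tool servo_tool, never from a script. Its argument "moves" is a list of rows, each a list of 4 numbers: the shift along the tool's x, y, z in m, then the turn about the tool's z in rad. In form: [[dx, dy, dz, turn], ...]. A call has 1 to 20 rows; each row shifts and turns the pose as measured when the row begins, along the tool's axes as they then stand; what a row does not reach is not made up. A row lasts 1/8 s, in which the tool goes at most 62.5 mm and 10.7 degrees, less where a joint would pass 70% of its speed; a pose out of reach is approached as far as the arm can. A call with a gripper value outside its range is refused whole. "grip" is the opening, from -1 (shut) to 1 (fully open), so that 0 is half open, set as the call begins (left out, the last holds). The fingers move at their own pace and stop on an object; "grip_force" is the grip in N (left out, the last holds). Time passes only in rows, so rows that do not move let the fingers close. It gives the time, the measured TCP pose, the force and the opening at its end, in the units of the state.
- arm.state(): the state, without advancing time (a new reading comes with each control period).
- arm.grab_frame(name): name is "side" or "top" or "wrist"; returns a dict with "color" (400x640x3 uint8, red, green, blue), "mtx" (3x3 intrinsics, pixels), "world_from_camera" (4x4, takes a point from camera to world coordinates); the wrist camera has in their place "tool_from_camera" (4x4, takes a point from camera to tool coordinates, whose origin is the TCP and whose axes are the flange's). Camera axes: x right, y up, looking along -z (the intrinsics and any distortion apply to the point x, -y, -z); pixel columns grow to the right and rows downward; lengths in m; the calibration is good to about 2 mm. A picture is of the moment at which its call begins: read the wrist's pose just before it. There is no depth.
- arm.close_job(): hands the job in, once; it reports no verdict.
The state is a dict: "t": time; "joint_positions": joint angles; "qd": joint speeds; "tau": joint torques, N m; "eef_pos": TCP position; "ee_rot": TCP orientation; "wrist_force": force on the tool from outside, world axes, zero at the start; "moment": the same for the moment, N m; "gripper_width": finger opening in m.
Only numpy, scipy, OpenCV 4.12 (cv2) and the standard library are available. Lean on these libraries where they do the work, as an engineer would, in place of code of your own. Each camera call takes 0.05 s, during which the arm holds its last target. There are 200 camera calls.

## Working session

There is one attempt and no reset: what is moved stays moved. The work goes in short steps, Python scripts to look and compute and a tool call to move; the robot and the scene stay as the last step left them, time stands still between calls to the robot, and variables do not carry over. Pictures are saved under pics/ and viewed, about 12 in all and at most 16, crops included, and the job is handed in when it is done.

Besides the shell and the picture viewer there is one more tool, called after "Emit:" by a JSON object that holds its "name" and its "arguments". servo_tool: Moves the arm, as the interface text tells. Its arguments: {"type":"object","properties":{"moves":{"type":"array","items":{"type":"array","items":{"type":"number"}}},"grip":{"type":"number"},"grip_force":{"type":"number"}},"required":["moves"]}

```bash
ls; mkdir -p pics; cat > h.py <<'E'
import numpy as np, cv2, json
from rig import arm
from scipy.spatial.transform import Rotation as R
def shot(name,fn=None):
    s=arm.state(); f=arm.grab_frame(name)
    if name=='wrist':
        T=np.eye(4); T[:3,:3]=R.from_euler('xyz',s['ee_rot']).as_matrix(); T[:3,3]=s['eef_pos']
        f['world_from_camera']=T@np.array(f['tool_from_camera'])
    if fn:
        cv2.imwrite('pics/'+fn+'.png',f['color'][:,:,::-1])
        np.savez('pics/'+fn+'.npz',M=f['world_from_camera'],K=f['mtx'])
    return f
def load(fn):
    d=np.load('pics/'+fn+'.npz'); return d['M'],d['K']
def ray(fn,u,v,z):
    M,K=load(fn); p=np.linalg.inv(K)@[u,v,1]; d=M[:3,:3]@[p[0],-p[1],-p[2]]; o=M[:3,3]
    return o+d*(z-o[2])/d[2]
def proj(fn,P):
    M,K=load(fn); P=np.atleast_2d(P); c=(P-M[:3,3])@M[:3,:3]; q=(c*[1,-1,-1])@K.T
    return q[:,:2]/q[:,2:]
E
python3 - <<'E'
from h import *
s=arm.state(); print(s, arm.tip_reach); 
for n in('top','side','wrist'):
    f=shot(n,n+'0'); print(n,[k for k in f],np.round(f['world_from_camera'],3).tolist(),np.round(f['mtx'],1).tolist())
E
```

```text
pics
{'t': 0.0, 'joint_positions': array([ 1.18052669,  0.4179703 , -0.01027618,  1.61418881,  0.00470083,
        1.11066909, -0.05299714]), 'qd': array([ 0.00209183, -0.00067279, -0.00012058,  0.00088921,  0.0001352 ,
        0.00082894,  0.0002133 ]), 'tau': array([-1.90904633e-03, -8.64428616e+01,  6.77963253e-01, -4.34905422e+01,
        1.90396188e-02,  7.19289004e-03,  3.24294354e-05]), 'eef_pos': array([ 0.2134356 , -0.58703433,  0.21185654]), 'ee_rot': array([-3.14038474e+00,  1.02411037e-04,  3.48756719e-01]), 'wrist_force': array([-0.56176238, -0.44587334,  0.30854563]), 'moment': array([-0.01240074, -0.02825982, -0.01300969]), 'gripper_width': 0.08541819156438889} 0.008
top ['color', 'mtx', 'world_from_camera'] [[0.025, 0.997, -0.074, 0.38], [-0.999, 0.023, -0.023, -0.017], [-0.022, 0.074, 0.997, 1.048], [0.0, 0.0, 0.0, 1.0]] [[368.0, 0.0, 310.4], [0.0, 368.0, 203.8], [0.0, 0.0, 1.0]]
side ['color', 'mtx', 'world_from_camera'] [[-0.674, 0.388, -0.628, -0.518], [-0.738, -0.341, 0.582, 0.904], [0.011, 0.856, 0.516, 0.835], [0.0, 0.0, 0.0, 1.0]] [[500.3, 0.0, 316.9], [0.0, 500.3, 193.4], [0.0, 0.0, 1.0]]
wrist ['color', 'mtx', 'tool_from_camera', 'world_from_camera'] [[0.343, 0.89, 0.302, 0.293], [-0.939, 0.325, 0.108, -0.558], [-0.002, -0.32, 0.947, 0.373], [0.0, 0.0, 0.0, 1.0]] [[313.1, 0.0, 316.6], [0.0, 313.1, 197.8], [0.0, 0.0, 1.0]]
```

View pics/top0.png

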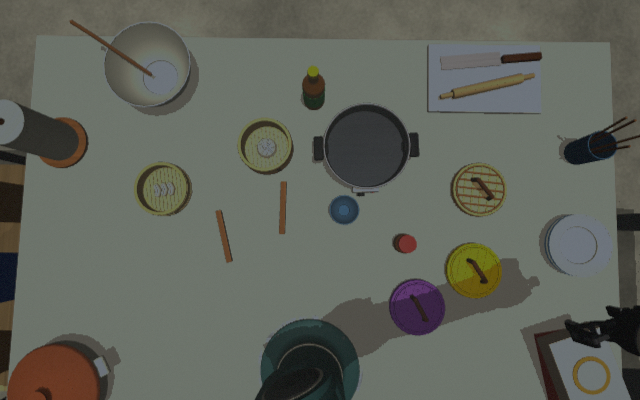

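View pics/side0.png

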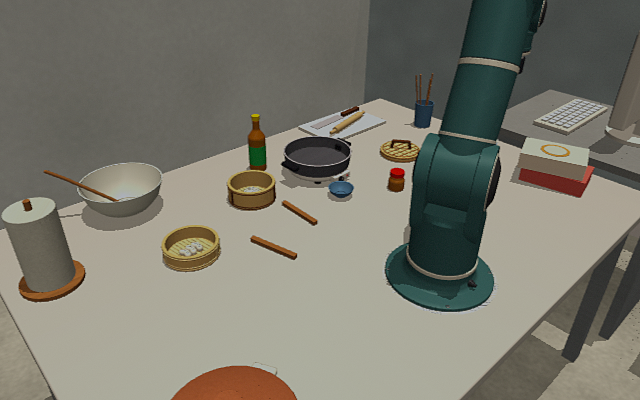

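```bash
python3 - <<'E'
import cv2,numpy as np
i=cv2.imread('pics/top0.png')
c=i[95:270,125:325]; c=cv2.resize(c,None,fx=4,fy=3.4,interpolation=cv2.INTER_CUBIC) if 0 else cv2.resize(c[:150],None,fx=4,fy=4,interpolation=cv2.INTER_CUBIC)
a=cv2.resize(i[105:270,125:325],None,fx=3,fy=3,interpolation=cv2.INTER_CUBIC)
cv2.imwrite('pics/cA.png',np.clip(a*1.6,0,255).astype('uint8'))
b=cv2.resize(i[90:230,310:520],None,fx=3.5,fy=3.5,interpolation=cv2.INTER_CUBIC)
cv2.imwrite('pics/cB.png',np.clip(b*1.6,0,255).astype('uint8'))
E
```

```text
(no output)
```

View pics/cA.png

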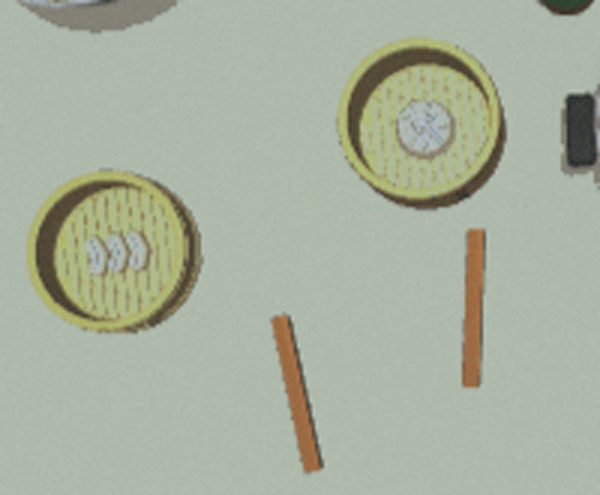

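View pics/cB.png

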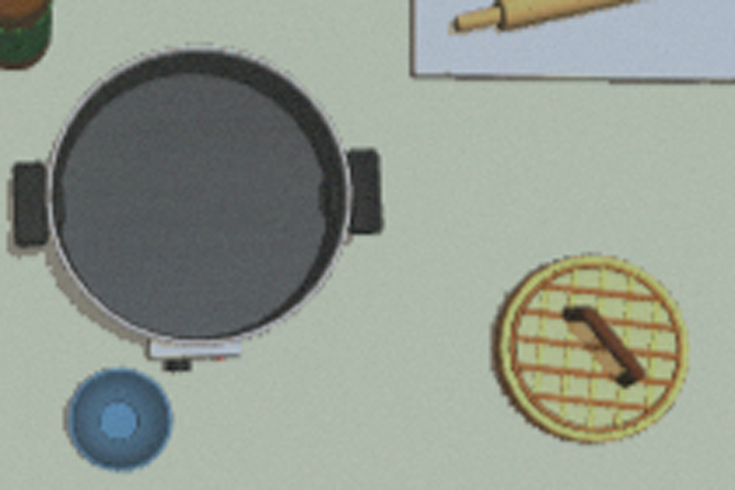

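```bash
python3 - <<'E'
from h import *
A=lambda u,v,z:ray('top0',(u+.5)/3-.5+125,(v+.5)/3-.5+105,z)
B=lambda u,v,z:ray('top0',(u+.5)/3.5-.5+310,(v+.5)/3.5-.5+90,z)
pr=lambda n,p:print(n,np.round(p,4))
pr('deep',A(419,122,.062)); pr('bun',A(425,127,.033)); pr('deep r',A(499,122,.062)-A(338,122,.062))
pr('shal',A(107,250,.044)); pr('dump',A(117,254,.025));pr('r',A(185,250,.044)-A(29,250,.044))
for n,a,b in(('b1',A(476.5,229,.014),A(471,387,.014)),('b2',A(281.5,316,.014),A(313,471,.014))):
    d=a-b; pr(n,(a+b)/2); print(np.linalg.norm(d),np.degrees(np.arctan2(d[1],d[0])))
pr('pan',B(199,194,.08)); pr('r',B(350,194,.08)-B(48,194,.08)); pr('grips',(B(30,205,.074)+B(365,192,.074))/2); pr('panfloor',B(194,205,.042))
pr('grip dir',B(30,205,.074)-B(365,192,.074))
pr('lid',B(594,348,.02)); a=B(576,313,.05);b=B(630,378,.05);pr('handle',(a+b)/2);d=a-b;print(np.linalg.norm(d),np.degrees(np.arctan2(d[1],d[0])))
pr('dish',B(120,419,.03))
pr('jar',ray('top0',405,244,.065)); pr('oil',ray('top0',313,75,.2))
# side check
for n,P in(('deep',A(419,122,.062)),('shal',A(107,250,.044)),('pan',B(199,194,.08)),('lid',B(594,348,.02))): print(n,proj('side0',P))
E
```

```text
deep [0.6094 0.1351 0.062 ]
bun [0.6116 0.1338 0.033 ]
deep r [ 0.0029 -0.1467  0.    ]
shal [0.4882 0.4226 0.044 ]
dump [0.4867 0.4212 0.025 ]
r [ 0.0032 -0.1453  0.    ]
b1 [0.4447 0.0849 0.014 ]
0.14888451217172444 -0.2645895125622742
b2 [0.3605 0.2484 0.014 ]
0.14836570005573518 13.96101976412523
pan [ 0.6112 -0.1402  0.08  ]
r [ 0.0044 -0.2288  0.    ]
grips [ 0.6091 -0.1396  0.074 ]
panfloor [ 0.6114 -0.1412  0.042 ]
grip dir [-0.0151  0.2552 -0.    ]
lid [ 0.5075 -0.4624  0.02  ]
handle [ 0.5059 -0.4562  0.05  ]
0.06416549442804545 39.42736198792289
dish [ 0.4416 -0.0867  0.03  ]
jar [ 0.3516 -0.247   0.065 ]
oil [0.7487 0.0037 0.2   ]
deep [[252.08060087 181.47651601]]
shal [[191.07224325 240.194295  ]]
pan [[317.14809677 150.26243215]]
lid [[399.76214022 148.87605619]]
```

Emit:
{"name": "servo_tool", "arguments": {"moves": [[0,0,0,0.175],[0,0,0,0.175],[0.0145,-0.042,0.002,0],[0.0145,-0.042,0.002,0],[0.0145,-0.042,0.002,0],[0.0145,-0.042,0.002,0],[0.0145,-0.042,0.002,0],[0.0145,-0.042,0.002,0],[0.0145,-0.042,0.002,0],[0.0145,-0.042,0.002,0],[0.0145,-0.042,0.002,0],[0.0145,-0.042,0.002,0],[0.0145,-0.042,0.002,0],[0.0145,-0.042,0.002,0],[0.0145,-0.042,0.002,0],[0.0145,-0.042,0.002,0],[0.0145,-0.042,0.002,0],[0.0145,-0.042,0.002,0]], "grip": -0.2}}

```text
t: 2.4
eef_pos: [0.459, 0.1018, 0.1784]
ee_rot: [-3.141, 0.0, -0.018]
wrist_force: [1.1, -0.8, 0.4]
gripper_width: 0.0345
```

Emit:
{"name": "servo_tool", "arguments": {"moves": [[-0.007,0.0085,0.02,-0.014],[-0.007,0.0085,0.03,0],[0,0,0.04,0],[0,0,0.04,0],[0,0,0.02,0],[0,0,0,0]]}}

```text
t: 3.15
eef_pos: [0.4449, 0.0886, 0.0239]
ee_rot: [-3.139, 0.0, 0.002]
wrist_force: [-1.5, 0.3, 0.3]
gripper_width: 0.0343
```

```bash
python3 - <<'E'
from h import *
s=arm.state(); print(s['eef_pos'],arm.tip_reach)
f=shot('wrist','w1')
E
```

```text
[0.44486818 0.08857751 0.02394874] 0.008
```

View pics/w1.png

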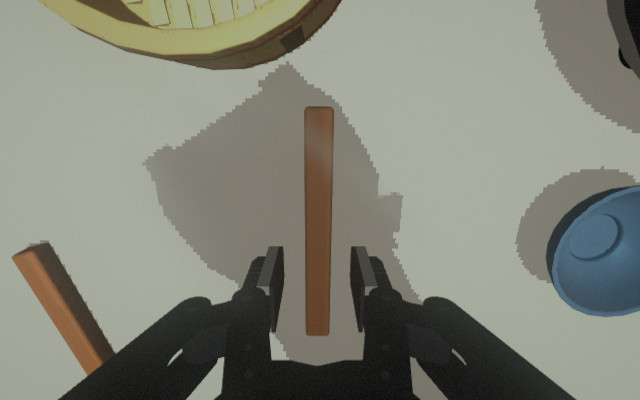

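```bash
python3 - <<'E'
from h import *
a=ray('w1',319,107,.014);b=ray('w1',317.5,322,.014);print(a,b,(a+b)/2,np.linalg.norm(a-b)); print(ray('w1',317.5,334,0))
E
```

```text
[0.52134135 0.08873533 0.014     ] [0.38328637 0.08904684 0.014     ] [0.45231386 0.08889109 0.014     ] 0.13805532539211104
[0.36065633 0.08898523 0.        ]
```

Emit:
{"name": "servo_tool", "arguments": {"moves": [[0.001,0,0.007,0],[0,0,0.006,0],[0,0,0,0]]}}

```text
t: 3.58
eef_pos: [0.4479, 0.0887, 0.0129]
ee_rot: [-3.138, -0.004, 0.001]
wrist_force: [-0.9, -0.3, 0.2]
gripper_width: 0.0341
```

Emit:
{"name": "servo_tool", "arguments": {"moves": [[0,0,0,0],[0,0,0,0],[0,0,0,0],[0,0,0,0]], "grip": -1, "grip_force": 50}}

```text
t: 4.08
eef_pos: [0.4483, 0.0887, 0.0135]
ee_rot: [-3.138, -0.005, 0.001]
wrist_force: [0.2, -0.3, 0.1]
gripper_width: 0.0002
```

```bash
python3 - <<'E'
from h import *
s=arm.state(); print(s['eef_pos'],s['gripper_width'],arm.tip_reach)
f=shot('wrist','w2')
E
```

```text
[0.44825543 0.08867933 0.01352777] 0.00019634600320746757 0.008
```

View pics/w2.png

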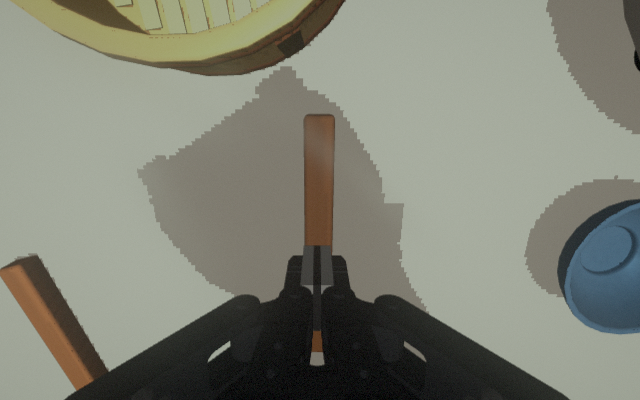

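```bash
python3 - <<'E'
from h import *
s=arm.state(); p=s['eef_pos']; Rm=R.from_euler('xyz',s['ee_rot']).as_matrix()
for z in(-.02,-.01,-.005,0,.005,.008):
  print(z,*[np.round(proj('w2',p+Rm@[x,0,z])[0]) for x in(.011,0,-.011)])
print(load('w2')[0].round(3), (np.linalg.inv(np.vstack([np.c_[Rm,p],[0,0,0,1]]))@load('w2')[0]).round(3))
# compare bar & desk scale in w2
a=ray('w2',319,115,.014);b=ray('w2',318,352,.014);print(a,b)
for z in (.0,.005,.01,.014,.02): 
  l=ray('w2',304,200,z);r=ray('w2',334,200,z);print(z,l-r)
E
```

```text
-0.02 [319. 245.] [319. 264.] [319. 283.]
-0.01 [319. 236.] [319. 255.] [319. 272.]
-0.005 [319. 232.] [319. 250.] [319. 268.]
0 [319. 229.] [319. 246.] [319. 263.]
0.005 [319. 225.] [319. 242.] [319. 259.]
0.008 [319. 223.] [319. 240.] [318. 256.]
[[ 0.002  0.949  0.316  0.531]
 [-1.     0.003 -0.003  0.089]
 [-0.004 -0.316  0.949  0.175]
 [ 0.     0.     0.     1.   ]] [[ 0.001  0.947  0.321  0.084]
 [ 1.    -0.001  0.001 -0.001]
 [ 0.001  0.321 -0.947 -0.161]
 [ 0.     0.     0.     1.   ]]
[0.52132907 0.08880816 0.014     ] [0.37210974 0.0888119  0.014     ]
0.0 [-5.91858438e-05  1.77606354e-02  0.00000000e+00]
0.005 [-5.74993664e-05  1.72545531e-02  0.00000000e+00]
0.01 [-5.58128891e-05  1.67484707e-02  0.00000000e+00]
0.014 [-5.44637072e-05  1.63436049e-02  0.00000000e+00]
0.02 [-5.24399344e-05  1.57363061e-02  0.00000000e+00]
```

Emit:
{"name": "servo_tool", "arguments": {"moves": [[0,0,0,0],[0,0,0,0],[0,0,0,0],[0,0,0.004,0],[0,0,0.004,0],[0,0,0.003,0],[0,0,0,0]], "grip": -0.2}}

```text
t: 5.0
eef_pos: [0.4481, 0.0887, 0.0015]
ee_rot: [-3.138, -0.005, 0.001]
wrist_force: [-0.5, 0.8, 0.3]
gripper_width: 0.034
```

Emit:
{"name": "servo_tool", "arguments": {"moves": [[0,0,0.004,0],[0,0,0.001,0]]}}

```text
t: 5.25
eef_pos: [0.4482, 0.0888, -0.0038]
ee_rot: [-3.138, -0.005, 0.001]
wrist_force: [0.3, 0.7, 0.2]
gripper_width: 0.0344
```

Emit:
{"name": "servo_tool", "arguments": {"moves": [[0,0,0.003,0],[0,0,0.001,0]]}}

```text
t: 5.5
eef_pos: [0.4483, 0.0888, -0.0081]
ee_rot: [-3.138, -0.005, 0.001]
wrist_force: [0.5, 1.0, -0.6]
gripper_width: 0.0342
```

Emit:
{"name": "servo_tool", "arguments": {"moves": [[0,0,0.003,0],[0,0,0.001,0]]}}

```text
t: 5.75
eef_pos: [0.4483, 0.0888, -0.0123]
ee_rot: [-3.138, -0.005, 0.001]
wrist_force: [-0.0, 0.1, -0.2]
gripper_width: 0.0343
```

Emit:
{"name": "servo_tool", "arguments": {"moves": [[0,0,0.002,0],[0,0,0.0,0]]}}

```text
t: 6.0
eef_pos: [0.4483, 0.0888, -0.0145]
ee_rot: [-3.138, -0.005, 0.001]
wrist_force: [-0.4, -0.4, -0.5]
gripper_width: 0.0344
```

Emit:
{"name": "servo_tool", "arguments": {"moves": [[0,0,0,0],[0,0,0,0],[0,0,0,0],[0,0,0,0]], "grip": -1}}

```text
t: 6.5
eef_pos: [0.4484, 0.0888, -0.0142]
ee_rot: [-3.139, -0.005, 0.001]
wrist_force: [-0.5, 0.2, -1.3]
gripper_width: 0.0141
```

Emit:
{"name": "servo_tool", "arguments": {"moves": [[0,0,-0.02,0],[0,0,-0.04,0],[0,0,-0.045,0],[0,0,-0.045,0],[0.008,0.01,0,0],[0.0165,0.02,0,0],[0.023,0.0275,0,0],[0.023,0.0275,0,0],[0.023,0.0275,0,0],[0.023,0.0275,0,0],[0.02,0.0225,0,0],[0.016,0.018,0,0],[0.008,0.009,0,0],[0,0,0,0],[0,0,0,0]]}}

```text
t: 8.38
eef_pos: [0.6093, -0.1092, 0.1308]
ee_rot: [-3.139, 0.006, 0.002]
wrist_force: [-0.4, 0.7, -0.7]
gripper_width: 0.0148
```

```bash
python3 - <<'E'
from h import *
s=arm.state(); print(s['eef_pos'],s['ee_rot'])
f=shot('wrist','w3')
E
```

```text
[ 0.60931519 -0.10918459  0.13082833] [-3.13934409e+00  6.26928746e-03  1.74414153e-03]
```

View pics/w3.png

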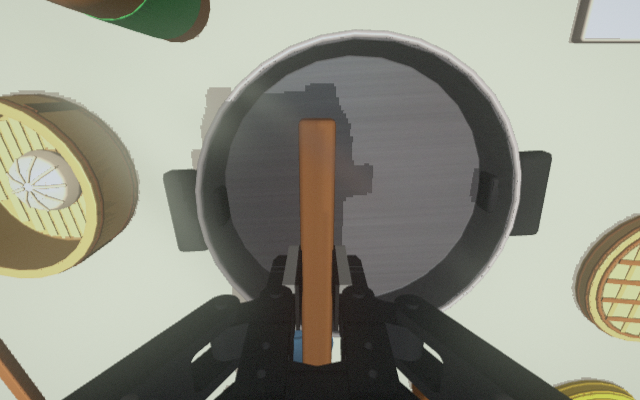

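```bash
python3 - <<'E'
from h import *
from scipy.optimize import least_squares
th=np.linspace(0,2*np.pi,721)
def circ(fn,c,r,z): return proj(fn,np.c_[c[0]+r*np.cos(th),c[1]+r*np.sin(th),0*th+z])
def e(c):
    q=circ('w3',c,.116,.08); return [q[:,0].min()-196,q[:,0].max()-520.5,q[:,1].min()-30]
s=least_squares(e,[.61,-.14]);print(s.x,s.fun)
def e(c):
    q=circ('w3',c,.105,.042); return [q[:,0].max()-481,q[:,1].min()-55]
s=least_squares(e,[.61,-.14]);print(s.x,s.fun)
# top image same method check
def e(c):
    q=circ('top0',c,.116,.08); return [q[:,0].min()-(48/3.5+310),q[:,0].max()-(350/3.5+310),q[:,1].min()-(46/3.5+90),q[:,1].max()-(344/3.5+90)]
s=least_squares(e,[.61,-.14]);print(s.x,s.fun)
for fn,c,r,z in(('w3',None,.075,.062),):
  print('bun',ray('w3',46,182,.036))
  print('deep right rim',ray('w3',100,190,.062))
for z in(.15,.155,.16,.165): print(z,ray('w3',318,122,z),ray('w3',301,150,z)[1]-ray('w3',335,150,z)[1])
E
```

```text
[ 0.61242676 -0.13698751] [-0.29772308  0.29184504  0.07641535]
[ 0.61330804 -0.13885604] [-5.68434189e-14  6.39488462e-14]
[ 0.61056899 -0.14086095] [-0.60481549  0.59651427 -0.41371614  0.38883734]
bun [0.61935513 0.12293127 0.036     ]
deep right rim [0.62070175 0.05943242 0.062     ]
0.15 [ 0.68083771 -0.10849468  0.15      ] 0.015477573842759773
0.155 [ 0.68131492 -0.10848813  0.155     ] 0.014931858406219536
0.16 [ 0.68179212 -0.10848158  0.16      ] 0.0143861429696793
0.165 [ 0.68226932 -0.10847503  0.165     ] 0.013840427533139063
```

Emit:
{"name": "servo_tool", "arguments": {"moves": [[0.003,-0.0035,0.02,0],[0.0025,-0.0035,0.03,0],[0,0,0.025,0],[0,0,0.015,0],[0,0,0.007,0],[0,0,0,0]]}}

```text
t: 9.18
eef_pos: [0.6136, -0.0983, 0.0288]
ee_rot: [-3.139, 0.006, 0.005]
wrist_force: [0.2, -0.5, -0.0]
gripper_width: 0.0143
```

Emit:
{"name": "servo_tool", "arguments": {"moves": [[0.001,0.003,0,0],[0,0,0.001,0],[0,0,0,0]]}}

```text
t: 9.55
eef_pos: [0.6156, -0.1019, 0.0294]
ee_rot: [-3.14, 0.004, 0.005]
wrist_force: [-0.0, 0.4, 0.0]
gripper_width: 0.0144
```

Emit:
{"name": "servo_tool", "arguments": {"moves": [[0,0,0.0025,0],[0,0,0,0]]}}

```text
t: 9.8
eef_pos: [0.616, -0.102, 0.0279]
ee_rot: [-3.14, 0.002, 0.005]
wrist_force: [-1.6, 0.2, 1.2]
gripper_width: 0.0145
```

Emit:
{"name": "servo_tool", "arguments": {"moves": [[0,0,0.001,0],[0,0,0,0]]}}

```text
t: 10.05
eef_pos: [0.6161, -0.1021, 0.0279]
ee_rot: [-3.14, 0.002, 0.005]
wrist_force: [-1.2, 0.1, 0.9]
gripper_width: 0.0145
```

Emit:
{"name": "servo_tool", "arguments": {"moves": [[0,0,0,0],[0,0,0,0],[0,0,-0.02,0],[0,0,-0.04,0],[0,0,-0.04,0],[-0.015,-0.02,0,0],[-0.027,-0.037,0,0],[-0.03,-0.042,0,0],[-0.03,-0.042,0,0],[-0.03,-0.042,0,0],[-0.03,-0.042,0,0],[-0.03,-0.042,0,0],[-0.027,-0.037,0,0],[-0.015,-0.02,0,0],[-0.009,-0.012,0.01,0],[-0.003,-0.005,0.02,-0.12],[0,0,0.02,-0.12],[0,0,0,0]], "grip": -0.2}}

```text
t: 12.3
eef_pos: [0.3656, 0.2504, 0.0982]
ee_rot: [3.137, -0.02, 0.254]
wrist_force: [0.5, 0.1, -0.2]
gripper_width: 0.0344
```

```bash
python3 - <<'E'
from h import *
s=arm.state(); print(s['eef_pos'],s['ee_rot'])
f=shot('wrist','w4'); f=shot('top','top1')
E
```

```text
[0.36564474 0.2503851  0.09816738] [ 3.13747439 -0.02034909  0.25362676]
```

View pics/w4.png

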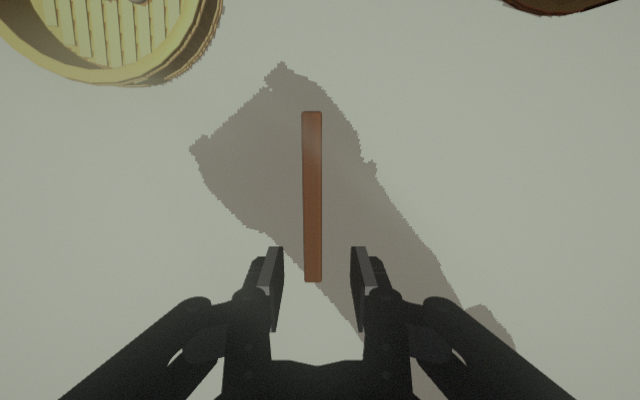

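```bash
python3 - <<'E'
from h import *
s=arm.state(); print(s['eef_pos'],s['ee_rot'])
a=ray('w4',312,112,.014);b=ray('w4',313.5,281,.014);d=a-b;c=(a+b)/2;yaw=np.arctan2(d[1],d[0]);print(a,b,c,np.linalg.norm(d),yaw)
t=s['ee_rot'][2]; e=c-s['eef_pos'];print('tool dx,dy',e[0]*np.cos(t)+e[1]*np.sin(t),e[0]*np.sin(t)-e[1]*np.cos(t),'turn',t-yaw)
E
```

```text
[0.36640553 0.25073694 0.09915085] [ 3.13795406 -0.02231274  0.25088856]
[0.43381115 0.27227413 0.014     ] [0.29124127 0.23447066 0.014     ] [0.36252621 0.25337239 0.014     ] 0.14749669462012946 0.2591928789969663
tool dx,dy -0.0031035790747058053 -0.003516035592685738 turn -0.008304314299914517
```

Emit:
{"name": "servo_tool", "arguments": {"moves": [[-0.003,-0.002,0.02,-0.008],[-0.0025,-0.0015,0.03,0],[0,0,0.03,0],[0,0,0.015,0],[0,0,0.005,0],[0,0,0,0]]}}

```text
t: 13.15
eef_pos: [0.3678, 0.2545, 0.003]
ee_rot: [3.138, -0.033, 0.244]
wrist_force: [1.0, -0.5, -0.1]
gripper_width: 0.0343
```

```bash
python3 - <<'E'
from h import *
s=arm.state(); print(s['eef_pos'],s['ee_rot'],s['joint_positions'].round(3))
E
```

```text
[0.36777697 0.25447443 0.00297685] [ 3.13799633 -0.03309239  0.24445956] [-0.244  0.491 -0.514  2.194  0.506  0.54  -2.47 ]
```

Emit:
{"name": "servo_tool", "arguments": {"moves": [[-0.004,0,0.008,-0.012],[-0.0015,0,0.007,0],[0,0,0.002,0]]}}

```text
t: 13.52
eef_pos: [0.3636, 0.2533, -0.0139]
ee_rot: [3.138, -0.035, 0.256]
wrist_force: [-0.2, -0.3, 0.4]
gripper_width: 0.034
```

Emit:
{"name": "servo_tool", "arguments": {"moves": [[0,0,0,0],[0,0,0,0],[0,0,0,0],[0,0,0,0]], "grip": -1}}

```text
t: 14.02
eef_pos: [0.3637, 0.2535, -0.0136]
ee_rot: [3.138, -0.036, 0.256]
wrist_force: [-0.8, -0.2, 0.0]
gripper_width: 0.0146
```

Emit:
{"name": "servo_tool", "arguments": {"moves": [[0,0,-0.02,0],[0,0,-0.04,0],[0,0,-0.045,0.06],[0,0,-0.045,0.13],[0.008,0.013,0,0.066],[0.018,0.03,0,0],[0.025,0.042,0,0],[0.025,0.042,0,0],[0.025,0.042,0,0],[0.025,0.042,0,0],[0.025,0.042,0,0],[0.025,0.042,0,0],[0.025,0.042,0,0],[0.022,0.037,0,0],[0.016,0.027,0,0],[0.008,0.012,0,0],[0,0,0,0],[0,0,0,0]]}}

```text
t: 16.27
eef_pos: [0.6047, -0.1797, 0.1358]
ee_rot: [-3.138, -0.022, -0.009]
wrist_force: [0.4, -0.2, -0.7]
gripper_width: 0.0141
```

Emit:
{"name": "servo_tool", "arguments": {"moves": [[0.003,-0.003,0.02,-0.012],[0.0025,-0.003,0.03,0],[0,0,0.03,0],[0,0,0.015,0],[0,0,0.005,0],[0,0,0,0]]}}

```text
t: 17.02
eef_pos: [0.6121, -0.1675, 0.0313]
ee_rot: [-3.137, -0.022, 0.011]
wrist_force: [0.2, -0.0, -0.0]
gripper_width: 0.0145
```

Emit:
{"name": "servo_tool", "arguments": {"moves": [[0.0015,0.004,0,0.006],[0,0,0.001,0],[0,0,0.001,0],[0,0,0,0]]}}

```text
t: 17.52
eef_pos: [0.615, -0.1724, 0.0315]
ee_rot: [-3.138, -0.025, 0.004]
wrist_force: [-0.1, 0.1, -0.3]
gripper_width: 0.0143
```

Emit:
{"name": "servo_tool", "arguments": {"moves": [[0,0,0.003,0],[0,0,0.001,0],[0,0,0,0]]}}

```text
t: 17.9
eef_pos: [0.6152, -0.1724, 0.0284]
ee_rot: [-3.139, -0.026, 0.004]
wrist_force: [-1.1, 0.0, 1.6]
gripper_width: 0.0143
```

Emit:
{"name": "servo_tool", "arguments": {"moves": [[0,0,0,0],[0,0,0,0],[0,0,-0.02,0],[0,0,-0.045,0],[0,0,-0.05,0],[0,0,-0.04,0],[-0.01,-0.02,-0.02,0],[-0.01,-0.04,0,0],[-0.01,-0.04,0,0],[-0.01,-0.04,0,0],[-0.01,-0.04,0,0],[-0.01,-0.04,0,0],[-0.01,-0.04,0,0],[-0.005,-0.03,0,0],[0,-0.015,0,0],[0,0,0,0],[0,0,0,0]], "grip": -0.2}}

```text
t: 20.02
eef_pos: [0.5326, 0.14, 0.2251]
ee_rot: [3.141, -0.04, 0.004]
wrist_force: [-0.0, -1.1, -0.6]
gripper_width: 0.034
```

```bash
python3 - <<'E'
from h import *
s=arm.state(); print(s['eef_pos'],s['ee_rot'],s['joint_positions'].round(2))
f=shot('wrist','w5'); f=shot('top','top2')
a=cv2.imread('pics/w5.png'); b=cv2.imread('pics/top2.png')[90:215,310:435]
b=np.clip(cv2.resize(b,(400,400),interpolation=cv2.INTER_CUBIC)*1.6,0,255).astype('uint8')
cv2.imwrite('pics/m5.png',np.hstack([a[:,0:400],b])); 
cv2.imwrite('pics/m5.png',np.hstack([cv2.resize(a,(400,250)),cv2.resize(b,(250,250))])) if 0 else None
E
```

```text
[0.53258369 0.13999048 0.22510205] [ 3.14137278 -0.0404663   0.00401638] [ 0.14  0.29 -0.55  1.8   0.19  1.06 -2.05]
```

View pics/m5.png

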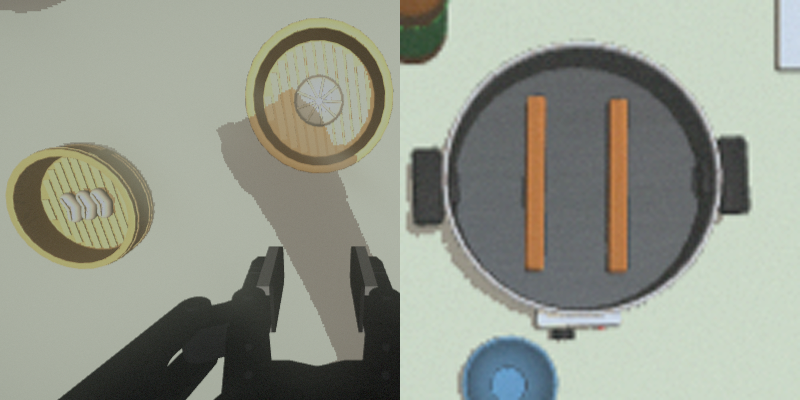

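Emit:
{"name": "servo_tool", "arguments": {"moves": [[0.05,0,0,0],[0.05,0,0,0],[0.05,0,0,0],[0,0,0,0]]}}

```text
t: 20.62
eef_pos: [0.6873, 0.1351, 0.2302]
ee_rot: [3.139, -0.039, -0.002]
wrist_force: [-0.3, -0.1, 0.0]
gripper_width: 0.0342
```

Emit:
{"name": "servo_tool", "arguments": {"moves": [[-0.015,0,0,0],[-0.015,0,0,0],[-0.015,0,0,0],[-0.015,0,0,0],[-0.015,0,0,0],[-0.015,0,0,0],[-0.015,0,0,0],[-0.015,0,0,0],[0,0,0,0]]}}

```text
t: 21.75
eef_pos: [0.5601, 0.1282, 0.2241]
ee_rot: [3.136, -0.036, -0.009]
wrist_force: [0.1, 0.2, 0.3]
gripper_width: 0.0341
```

```bash
python3 - <<'E'
from h import *
from scipy.optimize import least_squares
th=np.linspace(0,2*np.pi,721)
def circ(fn,c,r,z): return proj(fn,np.c_[c[0]+r*np.cos(th),c[1]+r*np.sin(th),0*th+z])
def e(c):
    q=circ('w5',c,.075,.062); return [q[:,0].min()-245,q[:,0].max()-393.5,q[:,1].min()-16.5,q[:,1].max()-173]
s=least_squares(e,[.61,.14]);print('deep',s.x,s.fun); print('bun',ray('w5',319,100,.033))
def e(c):
    q=circ('w5',c,.075,.044); return [q[:,0].min()-6.5,q[:,1].max()-268]
s=least_squares(e,[.49,.42]);print('shallow',s.x,s.fun)
E
```

```text
deep [0.61533506 0.13909996] [-0.93725161  0.9359299  -0.52086965  0.82154554]
bun [0.61604574 0.1391413  0.033     ]
shallow [0.49165299 0.42481479] [0. 0.]
```

Emit:
{"name": "servo_tool", "arguments": {"moves": [[0,0.055,0,0],[0,0.055,0,0],[0,0.055,0,0],[0,0.055,0,0],[0,0.03,0,0],[0,0,0,0]]}}

```text
t: 22.5
eef_pos: [0.5583, -0.1327, 0.2258]
ee_rot: [3.135, -0.037, -0.012]
wrist_force: [0.4, 1.2, 0.3]
gripper_width: 0.0342
```

Emit:
{"name": "servo_tool", "arguments": {"moves": [[0,-0.02,0,0],[0,-0.02,0,0],[0,-0.02,0,0],[0,-0.02,0,0],[0,-0.02,0,0],[0,-0.02,0,0],[0,-0.02,0,0],[0,-0.02,0,0],[0,-0.02,0,0],[0,-0.02,0,0],[0,-0.02,0,0],[0,-0.02,0,0],[0,0,0,0]]}}

```text
t: 24.12
eef_pos: [0.5541, 0.1428, 0.226]
ee_rot: [3.14, -0.039, 0.015]
wrist_force: [-0.0, -0.3, -0.2]
gripper_width: 0.0339
```

Emit:
{"name": "servo_tool", "arguments": {"moves": [[0,0,0,-0.13],[0,0,0,-0.13],[0,0,0,-0.13],[0,0,0,-0.13],[0,0,0,-0.13],[0,0,0,-0.13],[0,0,0,-0.13],[0,0,0,-0.13],[0,0,0,-0.13],[0,0,0,-0.13],[0,0,0,-0.13],[0,0,0,-0.12],[0,0,0,0]]}}

```text
t: 25.75
eef_pos: [0.5488, 0.1492, 0.2265]
ee_rot: [3.103, 0.004, 1.625]
wrist_force: [0.1, -0.1, 0.1]
gripper_width: 0.0347
```

Emit:
{"name": "servo_tool", "arguments": {"moves": [[0,0,0.04,0.027],[0,0,0.04,0.027],[0,0,0.02,0],[0,0,0,0]]}}

```text
t: 26.25
eef_pos: [0.5531, 0.1497, 0.1253]
ee_rot: [3.1, 0.002, 1.56]
wrist_force: [-0.6, 0.5, 0.6]
gripper_width: 0.0339
```

Emit:
{"name": "servo_tool", "arguments": {"moves": [[0,0,-0.05,0],[0,0,-0.05,0],[0,0,-0.05,0],[0,0,0,0]]}}

```text
t: 26.75
eef_pos: [0.547, 0.1521, 0.2855]
ee_rot: [3.096, 0.0, 1.561]
wrist_force: [-0.1, 0.2, -0.2]
gripper_width: 0.0342
```

```bash
python3 - <<'E'
from h import *
s=arm.state(); print(s['eef_pos'],s['ee_rot'],s['joint_positions'].round(3))
E
```

```text
[0.54700351 0.15205382 0.28551031] [3.09600939e+00 3.35775105e-04 1.56074429e+00] [ 0.369  0.334 -0.877  1.682  0.295  1.214 -0.585]
```

Emit:
{"name": "servo_tool", "arguments": {"moves": [[-0.04,0.033,0,0],[-0.04,0.033,0,0],[-0.04,0.033,0,0],[-0.04,0.033,0,0],[-0.04,0.033,0,0],[0,0,0,0]]}}

```text
t: 27.5
eef_pos: [0.7146, -0.0544, 0.3007]
ee_rot: [3.089, 0.001, 1.562]
wrist_force: [-0.7, 0.6, 0.5]
gripper_width: 0.0343
```

Emit:
{"name": "servo_tool", "arguments": {"moves": [[0.05,0,0,0],[0.05,0,0,0],[0.05,0,0,0],[0.04,0,0,0],[0,0,0,0],[0,-0.05,0,0],[0,-0.05,0,0],[0,-0.05,0,0],[0,-0.01,0,0],[0,0,0,0]]}}

```text
t: 28.75
eef_pos: [0.5491, 0.1447, 0.2969]
ee_rot: [3.085, -0.001, 1.56]
wrist_force: [0.6, -0.8, 0.3]
gripper_width: 0.0345
```

```bash
python3 - <<'E'
from h import *
s=arm.state(); print(s['eef_pos'],s['ee_rot'],s['joint_positions'].round(3))
E
```

```text
[0.54908256 0.14471958 0.29687385] [ 3.08510498e+00 -1.44242716e-03  1.55992523e+00] [ 0.383  0.314 -0.87   1.675  0.28   1.22  -0.559]
```

Emit:
{"name": "servo_tool", "arguments": {"moves": [[0,0,0,0],[0,0,0,0],[0,0,0,0],[0,0,0,0],[0,0,0,0],[0,0,0,0],[0,0,0,0],[0,0,0,0],[0,0,0,0],[0,0,0,0],[0,0,0,0],[0,0,0,0]]}}

```text
t: 30.25
eef_pos: [0.5513, 0.1446, 0.2965]
ee_rot: [3.086, -0.003, 1.559]
wrist_force: [0.4, 0.1, -0.4]
gripper_width: 0.0344
```

```bash
python3 - <<'E'
from h import *
s=arm.state(); print(s['eef_pos'],s['ee_rot'],s['joint_positions'].round(4),s['tau'].round(2),s['qd'].round(4))
E
```

```text
[0.55126106 0.14464484 0.29654658] [ 3.08604703 -0.00344786  1.55896834] [ 0.3817  0.3192 -0.8689  1.6704  0.2813  1.2213 -0.5589] [ -0.   -63.14 -11.18 -45.15   0.14  -0.23  -0.  ] [ 0.0008 -0.0003  0.0002  0.0008  0.0021  0.0005 -0.0018]
```

Emit:
{"name": "servo_tool", "arguments": {"moves": [[0,0,0,0.13],[0,0,0,0.13],[0,0,0,0.13],[0,0,0,0.13],[0,0,0,0.13],[0,0,0,0.13],[0,0,0,0.13],[0,0,0,0.13],[0,0,0,0.13],[0,0,0,0.13],[0,0,0,0.13],[0,0,0,0.08],[0,0,0,0]]}}

```text
t: 31.88
eef_pos: [0.5512, 0.1448, 0.2965]
ee_rot: [-3.139, -0.055, -0.0]
wrist_force: [0.5, 0.1, -0.3]
gripper_width: 0.0343
```

Emit:
{"name": "servo_tool", "arguments": {"moves": [[0.012,0.018,0.02,0],[0.012,0.019,0.04,0],[0.012,0.019,0.045,0],[0.01,0.015,0.045,0],[0.003,0.004,0.03,0],[0,0,0.01,0],[0,0,0,0]]}}

```text
t: 32.75
eef_pos: [0.6136, 0.0622, 0.0989]
ee_rot: [-3.14, -0.053, 0.008]
wrist_force: [-1.0, 0.4, 1.2]
gripper_width: 0.0343
```

```bash
python3 - <<'E'
from h import *
s=arm.state(); print(s['eef_pos'],s['ee_rot'],s['joint_positions'].round(3))
shot('wrist','w6')
E
```

```text
[0.61364606 0.06220037 0.09894608] [-3.14021377 -0.05338118  0.00826418] [ 0.221  0.55  -0.495  1.762  0.346  0.862 -1.99 ]
```

View pics/w6.png

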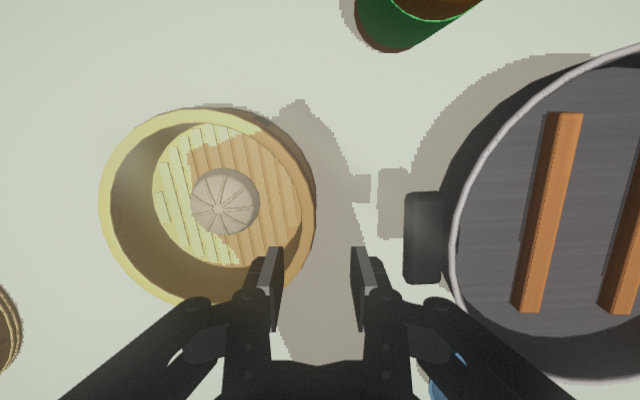

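```bash
cat >> h.py <<'E'
from scipy.optimize import least_squares
th=np.linspace(0,2*np.pi,721)
def circ(fn,c,r,z): return proj(fn,np.c_[c[0]+r*np.cos(th),c[1]+r*np.sin(th),0*th+z])
def fit(fn,r,z,c0,l=None,rt=None,t=None,b=None):
    def e(c):
        q=circ(fn,c,r,z); o=[]
        for v,w in((l,q[:,0].min()),(rt,q[:,0].max()),(t,q[:,1].min()),(b,q[:,1].max())):
            if v is not None:o.append(w-v)
        return o
    s=least_squares(e,c0); return s.x.round(4),s.fun.round(2)
E
python3 - <<'E'
from h import *
print(fit('w6',.075,.062,[.61,.139],l=98,t=108)); c=fit('w6',.075,.062,[.61,.139],l=98,t=108)[0]
q=circ('w6',c,.075,.062);print(q[:,0].max(),q[:,1].max()); print('bun top',ray('w6',219,208,.036))
q=circ('w6',c,.066,.062);print('inner',q[:,0].min(),q[:,0].max())
s=arm.state();p=s['eef_pos'];Rm=R.from_euler('xyz',s['ee_rot']).as_matrix()
for z in(-.03,-.02,-.01): print(z,[np.round(proj('w6',p+Rm@[.011,y,z])[0]) for y in(-.017,.017)])
E
```

```text
(array([0.6146, 0.1375]), array([ 0., -0.]))
318.044640617543 315.48933729211234
bun top [0.61608246 0.13832293 0.036     ]
inner 111.52140422157994 304.94433587968325
-0.03 [array([283., 255.]), array([355., 255.])]
-0.02 [array([285., 245.]), array([353., 245.])]
-0.01 [array([287., 237.]), array([351., 237.])]
```

Emit:
{"name": "servo_tool", "arguments": {"moves": [[-0.002,-0.003,0.01,0.004],[-0.001,-0.0025,0.02,0.003],[0,0,0,0]]}}

```text
t: 33.17
eef_pos: [0.6132, 0.0688, 0.0696]
ee_rot: [-3.14, -0.057, 0.002]
wrist_force: [-0.2, -0.3, 0.5]
gripper_width: 0.0339
```

Emit:
{"name": "servo_tool", "arguments": {"moves": [[-0.001,0.0005,0.015,0],[0,0,0.015,0],[0,0,0.015,0],[0,0,0.005,0],[0,0,0,0]]}}

```text
t: 33.8
eef_pos: [0.6152, 0.0685, 0.0159]
ee_rot: [-3.14, -0.057, 0.002]
wrist_force: [-0.2, -0.8, 1.0]
gripper_width: 0.0345
```

Emit:
{"name": "servo_tool", "arguments": {"moves": [[0,0,0,0],[0,0,0,0],[0,0,0,0],[0,0,0,0],[0,0,0,0]], "grip": -1, "grip_force": 80}}

```text
t: 34.42
eef_pos: [0.6156, 0.0684, 0.0169]
ee_rot: [-3.14, -0.058, 0.002]
wrist_force: [-1.0, -0.7, -1.6]
gripper_width: 0.0085
```

Emit:
{"name": "servo_tool", "arguments": {"moves": [[0,0,-0.005,0],[0,0,-0.01,0],[0,0,-0.02,0],[0,0,-0.025,0],[0,0,-0.025,0],[0,0,-0.02,0],[0,0,-0.01,0],[0,0,0,0]]}}

```text
t: 35.42
eef_pos: [0.6091, 0.0686, 0.1426]
ee_rot: [-3.14, -0.063, 0.003]
wrist_force: [-0.9, -0.7, -1.6]
gripper_width: 0.0087
```

Emit:
{"name": "servo_tool", "arguments": {"moves": [[0,0.008,0,0],[-0.003,0.018,0,0],[-0.003,0.023,0,0],[0,0.025,0,0],[0,0.025,0,0],[0,0.025,0,0],[0,0.025,0,0],[0,0.025,0,0],[0,0.025,0,0],[0.003,0.025,0,0],[0.003,0.02,0,0],[0,0.015,0,0],[0,0.008,0,0],[0,0,0,0],[0,0,0,0]]}}

```text
t: 37.3
eef_pos: [0.6006, -0.2207, 0.1338]
ee_rot: [-3.14, -0.049, -0.004]
wrist_force: [1.2, -0.2, -2.1]
gripper_width: 0.0084
```

```bash
python3 - <<'E'
from h import *
s=arm.state(); print(s['eef_pos'],s['ee_rot'],s['joint_positions'].round(3))
shot('wrist','w7');shot('side','side7')
a=cv2.imread('pics/w7.png'); b=cv2.imread('pics/side7.png')[80:280,200:400]
cv2.imwrite('pics/m7.png',np.hstack([a[:,180:580],cv2.resize(b,(400,400),interpolation=cv2.INTER_CUBIC)]))
E
```

```text
[ 0.60056355 -0.22070814  0.13378135] [-3.13978845 -0.04939199 -0.0042927 ] [ 0.655  0.54  -0.465  1.672  0.271  0.946 -1.476]
```

View pics/m7.png

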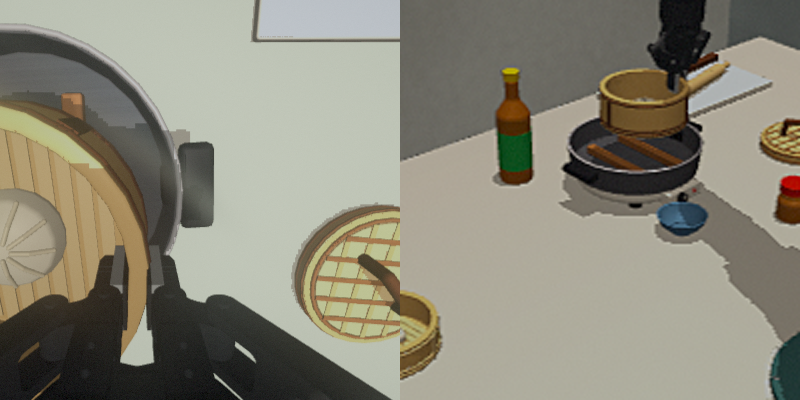

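Emit:
{"name": "servo_tool", "arguments": {"moves": [[0.005,-0.006,0,-0.004],[0.004,-0.006,0,0],[0,0,0.01,0],[0,0,0.015,0],[0,0,0.015,0],[0,0,0.005,0],[0,0,0,0]]}}

```text
t: 38.28
eef_pos: [0.6122, -0.2065, 0.085]
ee_rot: [-3.139, -0.048, 0.002]
wrist_force: [-0.0, 0.9, -1.8]
gripper_width: 0.0084
```

Emit:
{"name": "servo_tool", "arguments": {"moves": [[0,0,0.006,0],[0,0,0.004,0],[0,0,0,0]]}}

```text
t: 38.65
eef_pos: [0.6131, -0.2067, 0.075]
ee_rot: [-3.14, -0.049, 0.001]
wrist_force: [0.4, 0.7, -1.3]
gripper_width: 0.0083
```

Emit:
{"name": "servo_tool", "arguments": {"moves": [[0,0,0.002,0],[0,0,0,0]]}}

```text
t: 38.9
eef_pos: [0.6134, -0.2068, 0.0732]
ee_rot: [-3.14, -0.049, 0.001]
wrist_force: [1.0, 0.0, -2.2]
gripper_width: 0.0085
```

Emit:
{"name": "servo_tool", "arguments": {"moves": [[0,0,0.002,0],[0,0,0,0]]}}

```text
t: 39.15
eef_pos: [0.6139, -0.2074, 0.0724]
ee_rot: [-3.141, -0.051, 0.001]
wrist_force: [-0.8, 1.0, 1.2]
gripper_width: 0.0083
```

Emit:
{"name": "servo_tool", "arguments": {"moves": [[0,0,0.001,0],[0,0,0,0]]}}

```text
t: 39.4
eef_pos: [0.6141, -0.2076, 0.0724]
ee_rot: [3.141, -0.051, 0.001]
wrist_force: [-1.3, 1.4, 1.5]
gripper_width: 0.0081
```

Emit:
{"name": "servo_tool", "arguments": {"moves": [[0,0,0,0],[0,0,0,0],[0,0,0,0],[0,0,-0.015,0],[0,0,-0.03,0],[0,0,-0.04,0],[0,0,-0.04,0],[-0.015,-0.02,-0.03,0],[-0.02,-0.025,-0.015,0],[-0.01,-0.02,0,0],[0,0,0,0],[0,0,0,0]], "grip": -0.2}}

```text
t: 40.9
eef_pos: [0.5594, -0.1406, 0.2508]
ee_rot: [3.14, -0.055, 0.001]
wrist_force: [-0.7, 0.0, -0.8]
gripper_width: 0.0346
```

```bash
python3 - <<'E'
from h import *
s=arm.state(); print(s['eef_pos'],s['ee_rot'],s['joint_positions'].round(3))
shot('wrist','w8');shot('top','top8')
a=cv2.imread('pics/w8.png'); b=cv2.imread('pics/top8.png')[90:215,310:435]
cv2.imwrite('pics/m8.png',np.hstack([a[:,140:540],np.clip(cv2.resize(b,(400,400),interpolation=cv2.INTER_CUBIC)*1.5,0,255).astype('uint8')]))
E
```

```text
[ 0.55937536 -0.14056695  0.25080929] [ 3.13992083e+00 -5.51408212e-02  1.22692107e-03] [ 0.639  0.307 -0.54   1.722  0.169  1.104 -1.518]
```

View pics/m8.png

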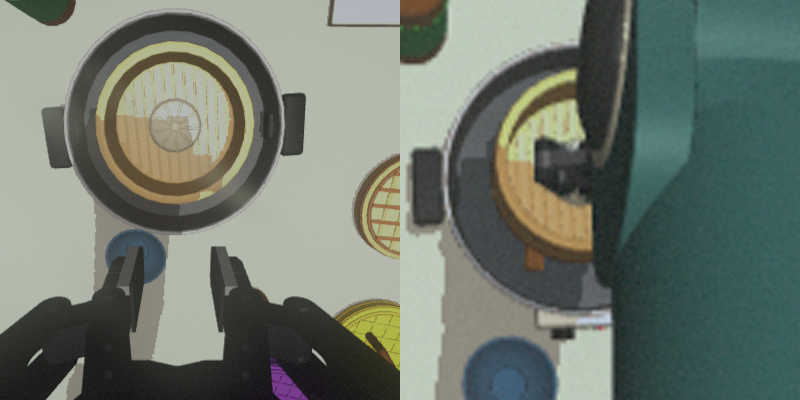

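```bash
python3 - <<'E'
from h import *
print('pan',fit('w8',.116,.08,[.61,-.14],64+140,286+140,8,234.5))
print('deep',fit('w8',.075,.118,[.61,-.14],96+140,255+140,40,205)); print('bun',ray('w8',175+140,125,.092))
print('lid edge: ',ray('w8',352.5+140,208,.02))
E
```

```text
pan (array([ 0.6129, -0.1377]), array([ 0.48, -0.48, -0.02, -0.08]))
deep (array([ 0.6186, -0.1383]), array([-1.12,  1.12, -0.07,  0.26]))
bun [ 0.62048954 -0.13772309  0.092     ]
lid edge:  [ 0.51045682 -0.37312395  0.02      ]
```

```bash
python3 - <<'E'
from h import *
f=lambda u:u/3.2+310-.35; g=lambda v:v/3.2+90-.35
print('pan',fit('top8',.116,.08,[.61,-.14],l=f(443),t=g(43),b=g(313)))
print('deep',fit('top8',.075,.118,[.61,-.14],l=f(493),t=g(66),b=g(263)))
b=cv2.imread('pics/top8.png')[100:180,330:380]
cv2.imwrite('pics/m9.png',np.clip(cv2.resize(b,None,fx=8,fy=7.5,interpolation=cv2.INTER_CUBIC)*1.6,0,255).astype('uint8'))
E
```

```text
pan (array([ 0.6182, -0.4715]), array([-0.01, -1.12,  1.08]))
deep (array([ 0.6191, -0.4567]), array([ 0.01,  1.72, -1.68]))
```

```bash
python3 - <<'E'
from h import *
f=lambda u:(u-400)/3.2+310-.35; g=lambda v:v/3.2+90-.35
print('pan',fit('top8',.116,.08,[.61,-.14],l=f(443),t=g(43),b=g(313)))
print('deep',fit('top8',.075,.118,[.61,-.14],l=f(493),t=g(66),b=g(263)))
print('deep t only',fit('top8',.075,.118,[.61,-.14],l=f(493),t=g(66)))
# w8 circle with half-fits
print(fit('w8',.075,.118,[.61,-.14],96+140,255+140,40),fit('w8',.075,.118,[.61,-.14],96+140,255+140,b=205))
E
```

```text
pan (array([ 0.6118, -0.1408]), array([-0.  , -0.79,  0.76]))
deep (array([ 0.613 , -0.1393]), array([ 0.01,  1.94, -1.89]))
deep t only (array([ 0.6181, -0.1392]), array([0., 0.]))
(array([ 0.6185, -0.1383]), array([-1.11,  1.11,  0.13])) (array([ 0.6187, -0.1383]), array([-1.13,  1.13,  0.18]))
```

View pics/m9.png

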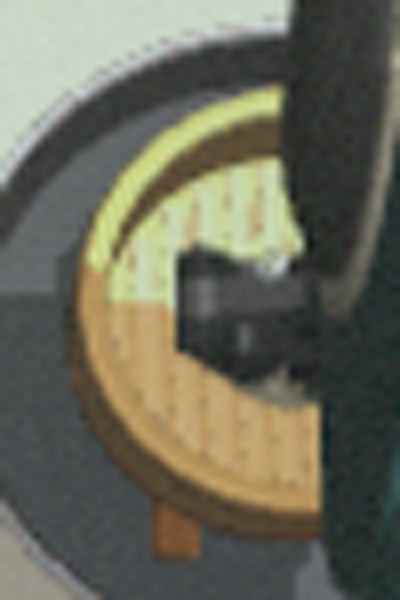

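```bash
python3 - <<'E'
from h import *
f=lambda u:u/8+330-.44; g=lambda v:v/7.5+100-.43
print('deep',fit('top8',.075,.118,[.61,-.14],l=f(78),t=g(86),b=g(513)))
print('pan top0',fit('top0',.116,.08,[.61,-.14],l=(48/3.5+309.6),rt=(350/3.5+309.6),t=46/3.5+89.6,b=344/3.5+89.6))
E
```

```text
deep (array([ 0.6172, -0.1407]), array([-0.  , -0.39,  0.38]))
pan top0 (array([ 0.6116, -0.1398]), array([-0.6 ,  0.59, -0.41,  0.38]))
```

Emit:
{"name": "servo_tool", "arguments": {"moves": [[0.012,0.017,0.01,0],[0.015,0.02,0.03,0],[0.015,0.018,0.035,0],[0.007,0.01,0.03,0],[0,0,0.01,0],[0,0,0,0],[0,0,0,0]]}}

```text
t: 41.88
eef_pos: [0.6169, -0.2095, 0.1338]
ee_rot: [3.141, -0.053, -0.001]
wrist_force: [-0.2, 0.5, 0.1]
gripper_width: 0.0337
```

Emit:
{"name": "servo_tool", "arguments": {"moves": [[-0.001,-0.001,0.02,0],[0,0,0.02,0],[0,0,0.015,0],[0,0,0.004,0],[0,0,0,0]]}}

```text
t: 42.5
eef_pos: [0.6196, -0.2081, 0.0725]
ee_rot: [3.141, -0.055, -0.001]
wrist_force: [-1.0, 1.1, 0.1]
gripper_width: 0.0347
```

Emit:
{"name": "servo_tool", "arguments": {"moves": [[0,0,0,0],[0,0,0,0],[0,0,0,0],[0,0,0,0],[0,0,0,0]], "grip": -1}}

```text
t: 43.12
eef_pos: [0.62, -0.2083, 0.0737]
ee_rot: [3.14, -0.056, -0.001]
wrist_force: [-0.1, 0.8, -1.3]
gripper_width: 0.0076
```

Emit:
{"name": "servo_tool", "arguments": {"moves": [[0,0,-0.003,0],[0,0,-0.003,0],[0,0,0,0],[-0.002,0,0,0],[-0.002,0,0,0],[-0.0015,0,0,0],[0,0,0,0]]}}

```text
t: 44.0
eef_pos: [0.6136, -0.2083, 0.0797]
ee_rot: [3.14, -0.056, -0.001]
wrist_force: [0.4, 1.0, -2.5]
gripper_width: 0.0073
```

Emit:
{"name": "servo_tool", "arguments": {"moves": [[0,0,0.004,0],[0,0,0.003,0],[0,0,0,0]]}}

```text
t: 44.38
eef_pos: [0.6141, -0.2087, 0.0731]
ee_rot: [3.139, -0.056, -0.001]
wrist_force: [-5.1, 1.3, 8.1]
gripper_width: 0.0075
```

Emit:
{"name": "servo_tool", "arguments": {"moves": [[0,0,0.001,0],[0,0,0,0]]}}

```text
t: 44.62
eef_pos: [0.6141, -0.2087, 0.0731]
ee_rot: [3.139, -0.056, -0.001]
wrist_force: [-1.5, 1.1, 2.1]
gripper_width: 0.0079
```

Emit:
{"name": "servo_tool", "arguments": {"moves": [[0,0,0,0],[0,0,0,0],[0,0,0,0],[0,0,-0.015,0],[0,0,-0.03,0],[0,0,-0.04,0],[0,0,-0.04,0],[0,0,-0.03,0],[0,0,0,0]], "grip": -0.2}}

```text
t: 45.75
eef_pos: [0.6056, -0.2078, 0.2379]
ee_rot: [3.138, -0.059, -0.001]
wrist_force: [0.6, 0.7, -0.3]
gripper_width: 0.0341
```

Emit:
{"name": "servo_tool", "arguments": {"moves": [[-0.004,-0.02,0,0],[-0.01,-0.035,0,0],[-0.013,-0.042,0,0],[-0.013,-0.042,0,0],[-0.013,-0.042,0,0],[-0.013,-0.042,0,0],[-0.013,-0.042,0,0],[-0.013,-0.042,0,0],[-0.013,-0.042,0,0],[-0.013,-0.042,0,0],[-0.013,-0.042,0,0],[-0.013,-0.042,0,0],[-0.013,-0.042,0,0],[-0.012,-0.035,0,0],[-0.008,-0.02,0,-0.05],[0,0,0,-0.12],[0,0,0,-0.12],[0,0,0,0],[0,0,0,0]]}}

```text
t: 48.12
eef_pos: [0.3993, 0.3937, 0.2173]
ee_rot: [3.122, -0.041, 0.313]
wrist_force: [0.5, 0.1, -0.3]
gripper_width: 0.0342
```

```bash
python3 - <<'E'
from h import *
s=arm.state(); print(s['eef_pos'],s['ee_rot'],s['joint_positions'].round(3))
shot('wrist','w10');shot('top','top10')
a=cv2.imread('pics/w10.png'); b=cv2.imread('pics/top10.png')[100:180,325:405]
cv2.imwrite('pics/m10.png',np.hstack([a[:,120:520],np.clip(cv2.resize(b,(400,400),interpolation=cv2.INTER_CUBIC)*1.6,0,255).astype('uint8')]))
E
```

```text
[0.39929363 0.39372766 0.21734867] [ 3.1221339  -0.04098468  0.31303006] [-0.188  0.393 -0.838  1.772  0.37   1.107 -2.41 ]
```

View pics/m10.png

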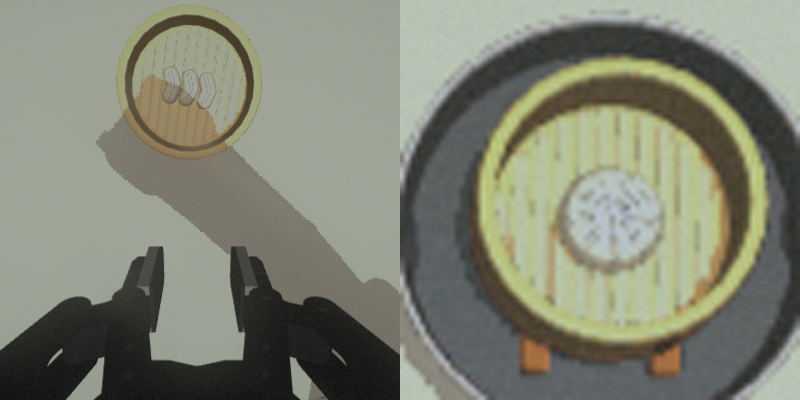

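```bash
python3 - <<'E'
from h import *
f=lambda u:u/5+325-.4; g=lambda v:v/5+100-.4
print('deep',fit('top10',.075,.118,[.61,-.14],f(78),f(369),g(56),g(343)))
s=fit('w10',.075,.044,[.49,.42],117+120,262+120,4.5,159);print('shallow',s)
s=arm.state(); t=s['ee_rot'][2]; Rm=R.from_euler('xyz',s['ee_rot']).as_matrix(); print('zaxis',Rm[:,2], 'pos',s['eef_pos'],t)
E
```

```text
deep (array([ 0.6172, -0.1422]), array([-0.31,  0.31, -0.16,  0.15]))
shallow (array([0.4894, 0.4275]), array([-1.23,  1.26, -0.8 ,  1.22]))
zaxis [ 0.04520235 -0.00591772 -0.99896032] pos [0.3995657  0.39364223 0.21743827] 0.3136250157624483
```

```bash
python3 - <<'E'
from h import *
f=lambda u:(u-400)/5+325-.4; g=lambda v:v/5+100-.4
for z in(.075,.085): print('bun outline',z,ray('top10',f(613),g(218),z), 'inner floor circle', fit('top10',.066,.062,[.61,-.14],b=g(328)))
# photometric shift between top8 and top10 on visible left part of tier
a=cv2.imread('pics/top8.png')[105:180,335:364];b=cv2.imread('pics/top10.png')[105:180,335:364]
p=a[3:72,4:25].astype('float32')
r=cv2.matchTemplate(b,a[4:71,4:25],cv2.TM_CCOEFF_NORMED);print(cv2.minMaxLoc(r)); print(r.round(3))
cv2.imwrite('pics/m11.png',np.hstack([cv2.resize(np.clip(x*1.6,0,255).astype('uint8'),(300,600),interpolation=cv2.INTER_CUBIC) for x in(cv2.imread('pics/top8.png')[105:165,335:365],cv2.imread('pics/top10.png')[105:165,335:365])]))
E
```

```text
bun outline 0.075 [ 0.61755106 -0.14265709  0.075     ] inner floor circle (array([ 0.6264, -0.1397]), array([0.]))
bun outline 0.085 [ 0.61510387 -0.14136952  0.085     ] inner floor circle (array([ 0.6264, -0.1397]), array([0.]))
(0.1418273150920868, 0.7354730367660522, (0, 0), (5, 4))
[[0.142 0.191 0.226 0.248 0.266 0.287 0.316 0.336 0.339]
 [0.181 0.241 0.29  0.34  0.387 0.426 0.451 0.453 0.437]
 [0.215 0.285 0.357 0.444 0.519 0.566 0.567 0.535 0.493]
 [0.245 0.327 0.428 0.547 0.647 0.687 0.639 0.566 0.497]
 [0.276 0.371 0.492 0.623 0.729 0.735 0.642 0.547 0.471]
 [0.312 0.417 0.535 0.647 0.716 0.686 0.592 0.507 0.444]
 [0.339 0.441 0.537 0.61  0.629 0.584 0.512 0.457 0.424]
 [0.337 0.419 0.49  0.53  0.517 0.473 0.43  0.413 0.411]
 [0.304 0.361 0.41  0.429 0.407 0.38  0.37  0.388 0.405]]
```

```bash
python3 - <<'E'
from h import *
for n in('top8','top10'):
    i=cv2.imread(f'pics/{n}.png').astype(int)
    for u in(352,356,360): print(n,u,'top',i[106:124,u,1].tolist(),'bot',i[158:178,u,1].tolist())
E
```

```text
top8 352 top [90, 54, 37, 38, 37, 37, 39, 50, 61, 65, 90, 125, 134, 132, 84, 53, 49, 48] bot [91, 88, 94, 95, 91, 61, 37, 41, 47, 42, 42, 50, 50, 52, 51, 48, 41, 46, 46, 48]
top8 356 top [44, 34, 35, 38, 37, 37, 59, 65, 115, 132, 133, 103, 61, 49, 48, 49, 53, 118] bot [99, 102, 103, 90, 91, 94, 99, 65, 40, 45, 43, 42, 39, 42, 48, 47, 45, 48, 46, 44]
top8 360 top [39, 34, 35, 34, 36, 49, 83, 124, 133, 115, 71, 50, 49, 51, 52, 67, 124, 134] bot [101, 104, 93, 98, 98, 95, 92, 98, 86, 54, 43, 43, 44, 37, 45, 47, 47, 46, 46, 46]
top10 352 top [83, 49, 37, 31, 39, 34, 36, 51, 58, 59, 78, 111, 123, 119, 106, 67, 47, 45] bot [117, 120, 121, 123, 100, 59, 44, 38, 43, 39, 43, 62, 69, 69, 68, 62, 47, 55, 61, 60]
top10 356 top [42, 35, 37, 36, 37, 38, 56, 59, 83, 114, 122, 118, 75, 47, 46, 44, 49, 92] bot [122, 122, 122, 119, 122, 122, 120, 78, 43, 42, 43, 34, 40, 53, 62, 62, 62, 64, 63, 64]
top10 360 top [37, 38, 36, 37, 37, 42, 52, 106, 122, 120, 74, 44, 44, 47, 44, 51, 92, 111] bot [122, 124, 121, 121, 121, 119, 121, 121, 92, 54, 42, 42, 45, 41, 58, 61, 60, 64, 64, 62]
```

Emit:
{"name": "servo_tool", "arguments": {"moves": [[0,0,-0.02,0.1],[0,0,-0.015,0.12],[0,0,0,0.09],[0.012,0.02,0,0],[0.02,0.034,0,0],[0.02,0.034,0,0],[0.02,0.034,0,0],[0.02,0.034,0,0],[0.02,0.034,0,0],[0.02,0.034,0,0],[0.02,0.034,0,0],[0.02,0.034,0,0],[0.02,0.034,0,0],[0.02,0.034,0,0],[0.02,0.034,0,0],[0.02,0.034,0,0],[0.02,0.034,0,0],[0.02,0.034,0,0],[0.012,0.02,0,0],[0,0,0,0]], "grip": -1}}

```text
t: 50.72
eef_pos: [0.6971, -0.1475, 0.271]
ee_rot: [3.137, -0.048, -0.038]
wrist_force: [-0.4, 0.4, 1.0]
gripper_width: -0.0001
```

Emit:
{"name": "servo_tool", "arguments": {"moves": [[0.007,-0.007,0.02,-0.036],[0.002,-0.004,0.04,0],[0,0,0.045,0],[0,0,0.04,0],[0,0,0.025,0],[0,0,0.008,0],[0,0,0,0]]}}

```text
t: 51.6
eef_pos: [0.714, -0.1268, 0.0838]
ee_rot: [3.138, -0.046, 0.012]
wrist_force: [-0.2, -0.1, -0.3]
gripper_width: -0.0
```

Emit:
{"name": "servo_tool", "arguments": {"moves": [[0,0.009,0,0.012],[0,0,0,0],[-0.004,0,0,0],[-0.003,0,0,0],[0,0,0,0]]}}

```text
t: 52.22
eef_pos: [0.7079, -0.1365, 0.087]
ee_rot: [3.138, -0.05, -0.001]
wrist_force: [0.4, -0.3, 0.1]
gripper_width: 0.0
```

Emit:
{"name": "servo_tool", "arguments": {"moves": [[-0.002,0,0,0],[-0.002,0,0,0]]}}

```text
t: 52.48
eef_pos: [0.7038, -0.1364, 0.0868]
ee_rot: [3.138, -0.05, -0.0]
wrist_force: [0.3, -0.5, 0.3]
gripper_width: -0.0001
```

Emit:
{"name": "servo_tool", "arguments": {"moves": [[-0.002,0,0,0],[-0.0015,0,0,0]]}}

```text
t: 52.72
eef_pos: [0.7004, -0.1364, 0.0868]
ee_rot: [3.138, -0.051, -0.0]
wrist_force: [1.6, -0.1, 0.4]
gripper_width: 0.0001
```

Emit:
{"name": "servo_tool", "arguments": {"moves": [[-0.001,0,0,0],[0,0,0,0]]}}

```text
t: 52.98
eef_pos: [0.6993, -0.1363, 0.0868]
ee_rot: [3.138, -0.051, -0.0]
wrist_force: [1.6, 0.5, 0.5]
gripper_width: -0.0001
```

```bash
python3 - <<'E'
from h import *
s=arm.state(); print(s['eef_pos'],s['wrist_force'])
shot('wrist','w12');shot('top','top12')
a=cv2.imread('pics/w12.png'); b=cv2.imread('pics/top12.png')[100:180,325:405]
cv2.imwrite('pics/m12.png',np.hstack([a[:,120:520],np.clip(cv2.resize(b,(400,400),interpolation=cv2.INTER_CUBIC)*1.6,0,255).astype('uint8')]))
i=b
for n in('top10','top12'):
    i=cv2.imread(f'pics/{n}.png').astype(int)
    for u in(352,356,360): print(n,u,'top',i[108:124,u,1].tolist(),'bot',i[160:170,u,1].tolist())
E
```

```text
[ 0.69932163 -0.13632824  0.08678616] [1.56300643 0.51262268 0.52239709]
top10 352 top [37, 31, 39, 34, 36, 51, 58, 59, 78, 111, 123, 119, 106, 67, 47, 45] bot [121, 123, 100, 59, 44, 38, 43, 39, 43, 62]
top10 356 top [37, 36, 37, 38, 56, 59, 83, 114, 122, 118, 75, 47, 46, 44, 49, 92] bot [122, 119, 122, 122, 120, 78, 43, 42, 43, 34]
top10 360 top [36, 37, 37, 42, 52, 106, 122, 120, 74, 44, 44, 47, 44, 51, 92, 111] bot [121, 121, 121, 119, 121, 121, 92, 54, 42, 42]
top12 352 top [31, 35, 36, 33, 33, 41, 45, 49, 49, 50, 65, 88, 96, 95, 68, 52] bot [97, 97, 97, 94, 65, 45, 47, 47, 45, 41]
top12 356 top [34, 33, 34, 33, 45, 46, 46, 41, 82, 95, 97, 76, 53, 45, 47, 48] bot [110, 107, 105, 96, 96, 104, 86, 54, 45, 46]
top12 360 top [29, 30, 29, 35, 43, 48, 65, 87, 97, 79, 56, 46, 46, 45, 47, 74] bot [109, 108, 109, 109, 104, 97, 98, 101, 68, 41]
```

Emit:
{"name": "servo_tool", "arguments": {"moves": [[0.006,0,0,0],[0.004,0,-0.02,0],[0,0,-0.04,0],[0,0,-0.05,0],[0,0,-0.05,0],[-0.006,-0.018,-0.02,0],[-0.0135,-0.036,0,0],[-0.0135,-0.036,0,0],[-0.0135,-0.036,0,0],[-0.0135,-0.036,0,0],[-0.0135,-0.036,0,0],[-0.0135,-0.036,0,0],[-0.0135,-0.036,0,0],[-0.0135,-0.036,0,0],[-0.0135,-0.036,0,0],[-0.0135,-0.036,0,0],[-0.0135,-0.036,0,0],[-0.0135,-0.036,0,0],[-0.01,-0.025,0,0],[0,0,0,-0.1]], "grip": -0.2}}

```text
t: 55.58
eef_pos: [0.5084, 0.3638, 0.2769]
ee_rot: [3.133, -0.056, 0.112]
wrist_force: [0.7, -0.3, -0.3]
gripper_width: 0.0344
```

Emit:
{"name": "servo_tool", "arguments": {"moves": [[0,0,0,-0.1],[0,0,0,-0.1],[0,0,0.03,0],[0,0,0.03,0],[0,0,0.03,0],[0,0,0,0]]}}

```text
t: 56.32
eef_pos: [0.5096, 0.367, 0.1888]
ee_rot: [3.122, -0.054, 0.326]
wrist_force: [0.3, 0.3, -0.0]
gripper_width: 0.034
```

Emit:
{"name": "servo_tool", "arguments": {"moves": [[-0.004,0.0015,0.02,0],[-0.0045,0.002,0.03,0],[0,0,0.04,0],[0,0,0.03,0],[0,0,0.01,0],[0,0,0,0]]}}

```text
t: 57.08
eef_pos: [0.5111, 0.3632, 0.0608]
ee_rot: [3.123, -0.061, 0.327]
wrist_force: [-0.7, 0.6, 1.0]
gripper_width: 0.0342
```

```bash
python3 - <<'E'
from h import *
s=arm.state(); p=s['eef_pos'];Rm=R.from_euler('xyz',s['ee_rot']).as_matrix();print(p,s['ee_rot'],Rm[:,2],s['joint_positions'].round(2))
c=np.array([.490,.4265,.0]); q=Rm.T@(c+[0,0,p[2]]-p); print('tier centre in tool',q)
shot('wrist','w13'); i=cv2.imread('pics/w13.png').astype(int)
# rim/inner edges seen through, columns across the pads
for v in(150,200,230): print(v,i[v,60:420:6,1].tolist())
E
```

```text
[0.51110753 0.36316645 0.06077149] [ 3.12319516 -0.0606995   0.32676492] [ 0.06334752  0.00204509 -0.99798943] [-0.21  0.66 -0.65  1.75  0.56  0.87 -2.36]
tier centre in tool [ 0.00033759 -0.06674649 -0.00120759]
150 [176, 176, 175, 175, 175, 176, 175, 174, 173, 167, 166, 167, 138, 110, 102, 98, 137, 172, 173, 174, 175, 174, 176, 139, 173, 175, 132, 142, 142, 131, 140, 134, 141, 142, 128, 126, 130, 137, 106, 123, 89, 128, 133, 132, 133, 135, 133, 133, 131, 132, 176, 176, 177, 178, 178, 177, 176, 177, 176, 178]
200 [174, 176, 175, 177, 176, 165, 167, 88, 79, 82, 81, 90, 93, 173, 170, 166, 170, 171, 169, 140, 147, 134, 143, 121, 134, 128, 142, 134, 107, 138, 109, 116, 97, 126, 137, 140, 135, 138, 127, 138, 138, 100, 125, 124, 98, 129, 128, 126, 128, 127, 132, 133, 136, 137, 137, 173, 174, 175, 177, 178]
230 [176, 176, 174, 176, 175, 165, 166, 79, 72, 73, 75, 74, 77, 135, 166, 165, 172, 142, 170, 171, 146, 147, 147, 130, 123, 146, 146, 144, 123, 123, 144, 141, 146, 122, 136, 122, 138, 136, 135, 135, 122, 124, 64, 123, 121, 126, 128, 127, 128, 129, 126, 127, 129, 129, 129, 130, 130, 132, 171, 173]
```

```bash
python3 - <<'E'
from h import *
for c in([.49,.4265],[.4894,.4275],[.4917,.4248]):
  q=circ('w13',c,.075,.044);print(c,q[:,0].min(),q[q[:,0].argmin()])
  for v in(150,200,230):
    k=q[np.abs(q[:,1]-v)<1.2]; print(v,k[:,0].min().round(1))
E
```

```text
[0.49, 0.4265] 85.79463055622436 [ 85.79463056 215.34627375]
150 108.6
200 86.9
230 86.8
[0.4894, 0.4275] 83.97295712000125 [ 83.97295712 215.74412175]
150 107.4
200 85.0
230 85.0
[0.4917, 0.4248] 89.05500921940079 [ 89.05500922 213.65706196]
150 110.8
200 89.9
230 90.3
```

Emit:
{"name": "servo_tool", "arguments": {"moves": [[-0.002,0.001,0.01,0],[-0.001,0.001,0.012,0],[0,0,0.015,0],[0,0,0,0]]}}

```text
t: 57.62
eef_pos: [0.5124, 0.3607, 0.0236]
ee_rot: [3.124, -0.064, 0.326]
wrist_force: [0.3, 0.5, -0.6]
gripper_width: 0.0339
```

Emit:
{"name": "servo_tool", "arguments": {"moves": [[0,0.001,0.01,0],[0,0,0.01,0],[0,0,0.002,0],[0,0,0,0]]}}

```text
t: 58.12
eef_pos: [0.5143, 0.3601, 0.0002]
ee_rot: [3.124, -0.064, 0.326]
wrist_force: [-0.4, -0.3, 1.1]
gripper_width: 0.0341
```

Emit:
{"name": "servo_tool", "arguments": {"moves": [[0,0,0,0],[0,0,0,0],[0,0,0,0],[0,0,0,0],[0,0,0,0]], "grip": -1}}

```text
t: 58.75
eef_pos: [0.5151, 0.3608, 0.0014]
ee_rot: [3.125, -0.066, 0.326]
wrist_force: [0.3, 0.7, -0.3]
gripper_width: 0.0086
```

Emit:
{"name": "servo_tool", "arguments": {"moves": [[0,0,-0.005,0],[0,0,-0.012,0],[0,0,-0.025,0],[0,0,-0.03,0],[0,0,-0.035,0],[0,0,-0.035,0],[0,0,-0.025,0],[0,0,-0.01,0],[-0.001,0.01,0,0],[-0.002,0.02,0,0],[-0.003,0.03,0,0],[-0.003,0.03,0,0],[-0.003,0.03,0,0],[-0.003,0.03,0,0],[-0.003,0.03,0,0],[-0.003,0.03,0,0],[-0.003,0.03,0,0]]}}

```text
t: 60.88
eef_pos: [0.5528, 0.11, 0.1807]
ee_rot: [3.122, -0.051, 0.329]
wrist_force: [0.7, 0.1, -1.8]
gripper_width: 0.0088
```

Emit:
{"name": "servo_tool", "arguments": {"moves": [[-0.003,0.03,0,0],[-0.003,0.03,0,0],[-0.003,0.03,0,0],[-0.003,0.03,0,0],[-0.003,0.03,0,0],[-0.003,0.03,0,0],[-0.003,0.03,0,0],[-0.003,0.03,0,0],[-0.003,0.025,0,0],[-0.002,0.02,0,0],[-0.001,0.01,0,0],[0,0,0,0],[0,0,0,0]]}}

```text
t: 62.5
eef_pos: [0.6112, -0.1987, 0.1708]
ee_rot: [3.129, -0.033, 0.321]
wrist_force: [0.7, -0.5, -2.1]
gripper_width: 0.0087
```

Emit:
{"name": "servo_tool", "arguments": {"moves": [[0.006,0.004,0,0],[0.007,0.005,0,0],[0.006,0.004,0,0],[0,0,0.012,0],[0,0,0.015,0],[0,0,0.008,0],[0,0,0,0],[0,0,0,0]]}}

```text
t: 63.5
eef_pos: [0.636, -0.2034, 0.1335]
ee_rot: [3.13, -0.032, 0.324]
wrist_force: [-0.6, -0.1, -1.9]
gripper_width: 0.0087
```

```bash
python3 - <<'E'
from h import *
s=arm.state(); p=s['eef_pos'];Rm=R.from_euler('xyz',s['ee_rot']).as_matrix()
print(p,s['ee_rot']); c=p-.03*Rm[:,2]-.07*Rm[:,1]; print('pred tier centre',c)
shot('wrist','w14');shot('top','top14');shot('side','side14')
E
```

```text
[ 0.63600354 -0.20340351  0.13349122] [ 3.12987425 -0.03248675  0.32391781]
pred tier centre [ 0.61271493 -0.13701675  0.16265349]
```

Emit:
{"name": "servo_tool", "arguments": {"moves": [[-0.001,0.0015,0.004,0],[0,0,0.004,0],[0,0,0,0]]}}

```text
t: 64.03
eef_pos: [0.636, -0.2055, 0.1256]
ee_rot: [3.129, -0.033, 0.324]
wrist_force: [-0.1, -0.0, -2.2]
gripper_width: 0.0088
```

Emit:
{"name": "servo_tool", "arguments": {"moves": [[0,0,0.002,0],[0,0,0,0]]}}

```text
t: 64.28
eef_pos: [0.6361, -0.2055, 0.1234]
ee_rot: [3.129, -0.033, 0.324]
wrist_force: [1.1, -0.7, -2.1]
gripper_width: 0.0086
```

Emit:
{"name": "servo_tool", "arguments": {"moves": [[0,0,0.002,0],[0,0,0,0]]}}

```text
t: 64.53
eef_pos: [0.6363, -0.2055, 0.1215]
ee_rot: [3.129, -0.033, 0.324]
wrist_force: [-0.3, -1.0, -1.4]
gripper_width: 0.0089
```

Emit:
{"name": "servo_tool", "arguments": {"moves": [[0,0,0.0015,0],[0,0,0,0]]}}

```text
t: 64.78
eef_pos: [0.6365, -0.2059, 0.1203]
ee_rot: [3.128, -0.034, 0.323]
wrist_force: [-2.1, -1.1, 1.0]
gripper_width: 0.0086
```

Emit:
{"name": "servo_tool", "arguments": {"moves": [[0,0,0.001,0],[0,0,0,0]]}}

```text
t: 65.03
eef_pos: [0.6368, -0.206, 0.1198]
ee_rot: [3.128, -0.034, 0.323]
wrist_force: [-1.4, -0.7, 3.8]
gripper_width: 0.009
```

Emit:
{"name": "servo_tool", "arguments": {"moves": [[0,0,0,0],[0,0,0,0],[0,0,0,0],[0,0,-0.012,0],[0,0,-0.025,0],[0,0,-0.035,0],[0,0,-0.04,0],[-0.015,-0.015,-0.03,0],[-0.02,-0.018,-0.02,0],[-0.02,-0.018,0,0],[-0.015,-0.015,0,0],[0,0,0,0],[0,0,0,0]], "grip": -0.2}}

```text
t: 66.65
eef_pos: [0.5417, -0.1627, 0.2908]
ee_rot: [3.124, -0.039, 0.325]
wrist_force: [1.1, -0.7, 1.1]
gripper_width: 0.0344
```

```bash
python3 - <<'E'
from h import *
s=arm.state(); print(s['eef_pos'],s['ee_rot'])
shot('wrist','w15');shot('top','top15');shot('side','side15')
a=cv2.imread('pics/w15.png'); b=cv2.imread('pics/top15.png')[100:180,325:405]; c=cv2.imread('pics/side15.png')[90:190,270:370]
z=lambda x:np.clip(cv2.resize(x,(300,300),interpolation=cv2.INTER_CUBIC)*1.5,0,255).astype('uint8')
cv2.imwrite('pics/m15.png',np.hstack([a[:300,100:300+200][:, :400][:, :],z(c)]) if 0 else np.hstack([np.vstack([a[:,140:540],np.zeros((200,400,3),'uint8')]),np.vstack([z(b),z(c)])]))
E
```

```text
[ 0.54167643 -0.16271334  0.29075431] [ 3.12427754 -0.03852637  0.32549471]
```

View pics/m15.png

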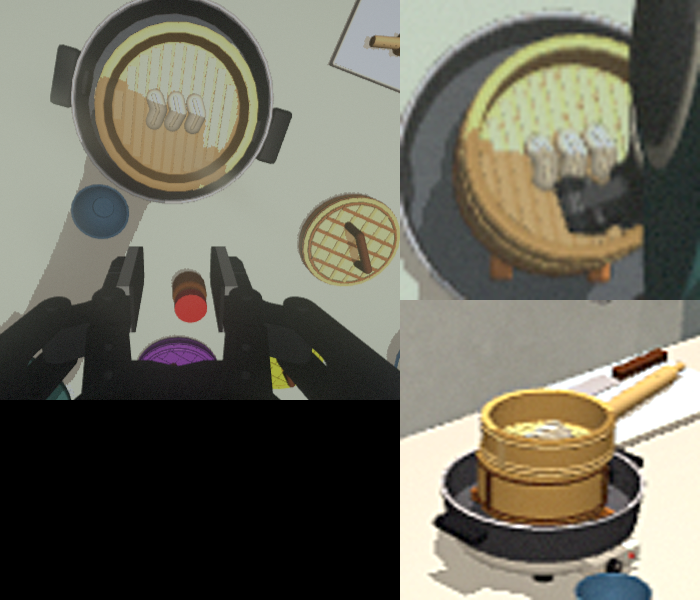

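```bash
python3 - <<'E'
from h import *
print('shal',fit('w15',.075,.162,[.61,-.14],94+140,258+140,21.5,190)); print('pan',fit('w15',.116,.08,[.61,-.14],72+140,273+140,b=203.5))
f=lambda u:(u-400)/3.75+325-.37; g=lambda v:v/3.75+100-.37
print('top shal',fit('top15',.075,.162,[.61,-.14],l=f(459),t=g(33),b=g(262)))
# lid from w15: top outline left 298, bottom 287, handle ends
print('lid',fit('w15',.075,.02,[.507,-.46],l=298+140,b=287)); a=ray('w15',350+140,227,.05);b=ray('w15',364+140,268,.05);print('handle',a,b,(a+b)/2,np.arctan2(*(a-b)[[1,0]]))
E
```

```text
shal (array([ 0.6099, -0.141 ]), array([-1.14,  1.18, -1.76,  2.57]))
pan (array([ 0.6127, -0.1373]), array([-0.63,  0.64,  0.13]))
top shal (array([ 0.6074, -0.141 ]), array([ 0.  ,  0.25, -0.25]))
lid (array([ 0.5072, -0.4537]), array([-0., -0.]))
handle [ 0.53930486 -0.42361915  0.05      ] [ 0.48808404 -0.47350439  0.05      ] [ 0.51369445 -0.44856177  0.05      ] 0.7721893495657456
```

```bash
python3 - <<'E'
from h import *
for c in([.6125,-.139],[.610,-.141]):
  for z in(.162,.14,.118,.1,.085): q=circ('side15',c,.075,z);print(c,z,q[:,0].min().round(1),q[:,0].max().round(1),q[q[:,0].argmin(),1].round(1))
i=cv2.imread('pics/side15.png').astype(int)
for v in range(120,160,2): print(v,i[v,288:304].sum(1).tolist(),i[v,332:348].sum(1).tolist())
E
```

```text
[0.6125, -0.139] 0.162 294.3 339.5 128.2
[0.6125, -0.139] 0.14 294.4 339.2 134.3
[0.6125, -0.139] 0.118 294.5 339.0 140.3
[0.6125, -0.139] 0.1 294.6 338.8 145.1
[0.6125, -0.139] 0.085 294.6 338.7 149.1
[0.61, -0.141] 0.162 295.3 340.4 128.2
[0.61, -0.141] 0.14 295.3 340.2 134.3
[0.61, -0.141] 0.118 295.4 340.0 140.3
[0.61, -0.141] 0.1 295.5 339.8 145.1
[0.61, -0.141] 0.085 295.5 339.6 149.1
120 [303, 306, 298, 298, 300, 294, 293, 294, 296, 292, 293, 291, 292, 294, 290, 276] [445, 441, 441, 436, 361, 345, 495, 547, 540, 537, 536, 467, 388, 397, 405, 410]
122 [301, 305, 302, 299, 296, 296, 288, 291, 294, 297, 294, 291, 292, 315, 356, 417] [372, 416, 451, 510, 539, 537, 536, 536, 473, 404, 397, 405, 416, 407, 387, 372]
124 [299, 300, 300, 298, 296, 296, 292, 286, 291, 280, 306, 408, 446, 395, 250, 153] [204, 189, 173, 217, 351, 410, 402, 400, 406, 411, 399, 383, 357, 325, 281, 231]
126 [300, 297, 296, 300, 292, 290, 276, 282, 276, 356, 411, 410, 272, 138, 168, 199] [208, 199, 195, 194, 168, 139, 219, 392, 409, 364, 315, 274, 224, 175, 151, 220]
128 [287, 280, 280, 289, 372, 405, 476, 51
[... 1836 characters left out ...]
 207, 206, 179, 102, 99, 92, 24, 72, 85, 97, 81, 81, 87, 89]
152 [92, 103, 104, 112, 171, 197, 249, 198, 166, 202, 123, 35, 144, 198, 216, 211] [212, 209, 198, 204, 173, 87, 65, 204, 234, 161, 101, 82, 79, 83, 92, 63]
154 [73, 135, 204, 212, 213, 176, 116, 95, 153, 205, 119, 56, 133, 192, 209, 208] [213, 201, 198, 199, 179, 100, 68, 152, 201, 210, 213, 209, 140, 80, 78, 66]
156 [170, 197, 198, 200, 201, 155, 126, 104, 89, 176, 132, 49, 131, 203, 218, 218] [205, 209, 202, 199, 178, 98, 61, 184, 224, 212, 213, 213, 221, 203, 108, 97]
158 [471, 414, 238, 196, 197, 206, 147, 123, 110, 105, 70, 63, 145, 204, 217, 217] [208, 206, 201, 171, 108, 60, 154, 205, 211, 207, 206, 206, 203, 188, 490, 424]
```

Emit:
{"name": "servo_tool", "arguments": {"moves": [[-0.011,0.016,0,0],[-0.022,0.033,0,0],[-0.022,0.033,0,0],[-0.022,0.033,0,0],[-0.022,0.033,0,0],[-0.022,0.033,0,0],[-0.022,0.033,0,0],[-0.022,0.033,0.01,0],[-0.018,0.027,0.02,0],[-0.01,0.015,0.03,-0.08],[0,0,0.02,-0.15],[0,0,0,-0.14],[0,0,0,0],[0,0,0,0]]}}

```text
t: 68.55
eef_pos: [0.4547, -0.5112, 0.1983]
ee_rot: [3.12, -0.033, 0.703]
wrist_force: [0.4, -0.4, -0.4]
gripper_width: 0.0339
```

```bash
python3 - <<'E'
from h import *
s=arm.state(); print(s['eef_pos'],s['ee_rot'],s['joint_positions'].round(2))
shot('wrist','w16'); i=cv2.imread('pics/w16.png')
q=circ('w16',[.509,-.459],.075,.02); print('pred lid extents',q.min(0),q.max(0))
hsv=cv2.cvtColor(i,cv2.COLOR_BGR2HSV); u0,v0=np.maximum(q.min(0)-25,0).astype(int);u1,v1=(q.max(0)+25).astype(int)
print('desk hsv',hsv[max(v0,0),min(u1,639)],'mid',hsv[(v0+v1)//2,(u0+u1)//2-20])
E
```

```text
[ 0.45473614 -0.5112174   0.19827491] [ 3.12021496 -0.03296779  0.70259415] [ 1.22  0.59 -0.6   1.47  0.32  1.16 -0.29]
pred lid extents [236.57362577  27.69531366] [379.74783427 176.99832188]
desk hsv [ 42  23 169] mid [ 19 103 156]
```

View pics/w16.png

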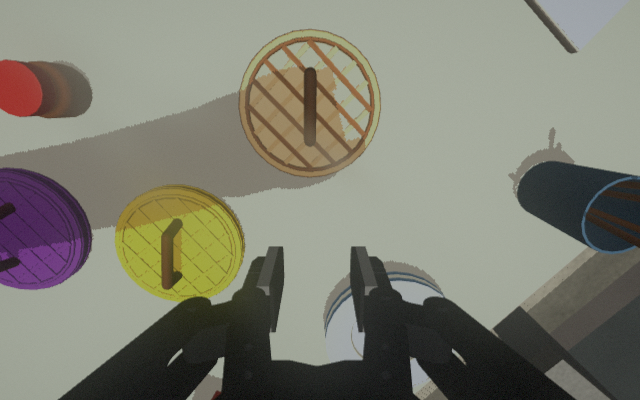

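```bash
python3 - <<'E'
from h import *
c,r=fit('w16',.075,.021,[.509,-.459],239,381,28.5,178);print(c,r)
a=ray('w16',310.5,72,.052);b=ray('w16',310,141,.052);print('handle',(a+b)/2,np.linalg.norm(a-b),np.arctan2(*(a-b)[[1,0]]))
s=arm.state();p=s['eef_pos'];Rm=R.from_euler('xyz',s['ee_rot']).as_matrix();print('z',Rm[:,2])
for w in(c,((a+b)/2)[:2]):
  # landing at TCP z = tz along tool z
  tz=.012; e=np.r_[w,tz+.03]-(p); # pad point (30mm behind TCP) should hit w at z tz+.03
  q=Rm.T@e; print('tool move',q+[0,0,.03])
E
```

```text
[ 0.5095 -0.4611] [-0.71  0.73  0.06  0.03]
handle [ 0.51022139 -0.46029449  0.052     ] 0.06310324386833827 0.6893590364940599
z [ 0.03899441  0.0047774  -0.99922801]
tool move [ 0.0690339  -0.00626476  0.18863153]
tool move [ 0.07010444 -0.00641362  0.18866351]
```

Emit:
{"name": "servo_tool", "arguments": {"moves": [[0.01,-0.002,0.01,0.012],[0.02,-0.002,0.025,0],[0.02,-0.001,0.035,0],[0.012,0,0.035,0],[0.005,0,0.02,0],[0,0,0.005,0],[0,0,0,0]]}}

```text
t: 69.47
eef_pos: [0.5126, -0.4606, 0.0673]
ee_rot: [3.118, -0.033, 0.683]
wrist_force: [-0.2, 0.4, 0.2]
gripper_width: 0.0339
```

```bash
python3 - <<'E'
from h import *
s=arm.state();p=s['eef_pos'];Rm=R.from_euler('xyz',s['ee_rot']).as_matrix();print(p,s['ee_rot'])
q=Rm.T@(np.r_[.5098,-.4607,.042]-p); print('tool move',q+[0,0,.03])
E
```

```text
[ 0.51255588 -0.46056973  0.06729294] [ 3.11758809 -0.03336822  0.68267986]
tool move [-0.00306302 -0.00224204  0.05515822]
```

Emit:
{"name": "servo_tool", "arguments": {"moves": [[-0.002,-0.0015,0.02,0],[-0.001,0,0.02,0],[0,0,0.01,0],[0,0,0.003,0],[0,0,0,0]]}}

```text
t: 70.1
eef_pos: [0.511, -0.4631, 0.0125]
ee_rot: [3.115, -0.033, 0.68]
wrist_force: [-0.2, 1.0, -0.4]
gripper_width: 0.0341
```

Emit:
{"name": "servo_tool", "arguments": {"moves": [[0,0,0,0],[0,0,0,0],[0,0,0,0],[0,0,0,0],[0,0,0,0]], "grip": -1, "grip_force": 50}}

```text
t: 70.72
eef_pos: [0.5115, -0.4636, 0.0137]
ee_rot: [3.114, -0.033, 0.68]
wrist_force: [0.3, 0.5, -2.4]
gripper_width: 0.0103
```

Emit:
{"name": "servo_tool", "arguments": {"moves": [[0,0,-0.005,0],[0,0,-0.01,0],[0,0,-0.02,0],[0,0,0,0]]}}

```text
t: 71.22
eef_pos: [0.5103, -0.4638, 0.0522]
ee_rot: [3.112, -0.034, 0.68]
wrist_force: [0.1, -0.3, -0.8]
gripper_width: 0.0104
```

Emit:
{"name": "servo_tool", "arguments": {"moves": [[0,0,-0.02,0],[0,0,-0.035,0],[0,0,-0.045,0],[0,0,-0.045,0],[0,0,-0.03,0],[0.008,-0.005,0,0],[0.018,-0.012,0,0],[0.025,-0.016,0,0],[0.028,-0.018,0,0],[0.028,-0.018,0,0],[0.028,-0.018,0,0],[0.028,-0.018,0,0],[0.028,-0.018,0,0],[0.028,-0.018,0,0],[0.025,-0.016,0,0],[0.018,-0.012,0,0],[0.01,-0.006,0,0],[0,0,0,0],[0,0,0,0]]}}

```text
t: 73.6
eef_pos: [0.6006, -0.1263, 0.2342]
ee_rot: [3.126, -0.029, 0.694]
wrist_force: [-0.6, 0.2, -2.1]
gripper_width: 0.01
```

```bash
cat > t.py <<'E'
from h import *
s=arm.state();p=s['eef_pos'];Rm=R.from_euler('xyz',s['ee_rot']).as_matrix();print(p,s['ee_rot'],s['joint_positions'].round(2))
pad=p-.03*Rm[:,2]; lid=pad+.0014*Rm[:,0]; low=R.from_euler('y',s['ee_rot'][1]+.033)  # lid tilt change
print('lid now',lid[:2],'tilt',s['ee_rot'][1]+.033)
d=Rm.T@np.r_[np.array([.611,-.140])-lid[:2]-Rm[:2,2]*(p[2]-.1757)/-Rm[2,2],0]; print('tool dx,dy',d[:2],'dz',p[2]-.1757)
E
python3 t.py
```

```text
[ 0.60062278 -0.12631437  0.23422637] [ 3.1264318  -0.02904656  0.69421347] [ 0.7   0.45 -0.71  1.63  0.31  1.15 -0.96]
lid now [ 0.60073779 -0.12562687] tilt 0.003953443229499948
tool dx,dy [-0.00300776  0.01672379] dz 0.058526366731207036
```

Emit:
{"name": "servo_tool", "arguments": {"moves": [[-0.001,0.006,0,0],[-0.001,0.006,0,0],[-0.001,0.003,0.01,0],[0,0,0.015,0],[0,0,0.015,0],[0,0,0.005,0],[0,0,0,0]]}}

```text
t: 74.47
eef_pos: [0.6088, -0.1428, 0.1846]
ee_rot: [3.128, -0.027, 0.691]
wrist_force: [-1.2, 0.7, -1.0]
gripper_width: 0.01
```

```bash
python3 t.py
```

```text
[ 0.60879114 -0.14276913  0.18462816] [ 3.12800676 -0.02749384  0.69097453] [ 0.69  0.51 -0.68  1.65  0.35  1.08 -0.97]
lid now [ 0.60897439 -0.14208871] tilt 0.0055061626559503585
tool dx,dy [ 0.00264557 -0.00044101] dz 0.008928163307657971
```

Emit:
{"name": "servo_tool", "arguments": {"moves": [[0.0025,-0.0003,0.003,0],[0,0,0.003,0],[0,0,0,0]]}}

```text
t: 74.85
eef_pos: [0.6113, -0.1405, 0.1791]
ee_rot: [3.127, -0.028, 0.691]
wrist_force: [-0.0, -0.6, -0.8]
gripper_width: 0.0104
```

Emit:
{"name": "servo_tool", "arguments": {"moves": [[0,0,0.002,0],[0,0,0,0]]}}

```text
t: 75.1
eef_pos: [0.6115, -0.1406, 0.1773]
ee_rot: [3.127, -0.028, 0.691]
wrist_force: [-0.3, -0.0, -1.1]
gripper_width: 0.0105
```

Emit:
{"name": "servo_tool", "arguments": {"moves": [[0,0,0.0015,0],[0,0,0,0]]}}

```text
t: 75.35
eef_pos: [0.6116, -0.1406, 0.1758]
ee_rot: [3.126, -0.029, 0.691]
wrist_force: [0.1, -0.1, -0.6]
gripper_width: 0.0103
```

Emit:
{"name": "servo_tool", "arguments": {"moves": [[0,0,0.001,0],[0,0,0,0]]}}

```text
t: 75.6
eef_pos: [0.6117, -0.1406, 0.1751]
ee_rot: [3.126, -0.029, 0.691]
wrist_force: [-1.0, -0.9, 0.7]
gripper_width: 0.0102
```

Emit:
{"name": "servo_tool", "arguments": {"moves": [[0,0,0.001,0],[0,0,0,0]]}}

```text
t: 75.85
eef_pos: [0.6121, -0.1406, 0.1752]
ee_rot: [3.125, -0.029, 0.691]
wrist_force: [-0.1, 0.5, -0.7]
gripper_width: 0.0103
```

Resting at the expected height; release, rise and back away so the cameras see the stack.

Emit:
{"name": "servo_tool", "arguments": {"moves": [[0,0,0,0],[0,0,0,0],[0,0,0,0],[0,0,-0.01,0],[0,0,-0.025,0],[0,0,-0.04,0],[0,0,-0.04,0],[-0.02,0.01,-0.02,0],[-0.035,0.02,0,0],[-0.04,0.025,0,0],[-0.04,0.025,0,0],[-0.04,0.025,0,0],[-0.04,0.025,0,0],[-0.03,0.02,0,0],[0,0,0,0],[0,0,0,0]], "grip": -0.2}}

```text
t: 77.85
eef_pos: [0.5125, -0.4198, 0.3187]
ee_rot: [3.119, -0.033, 0.695]
wrist_force: [-0.3, 0.2, -0.0]
gripper_width: 0.0342
```

```bash
python3 - <<'E'
from h import *
s=arm.state(); print(s['eef_pos'],s['wrist_force'])
shot('top','top17');shot('side','side17');shot('wrist','w17')
b=cv2.imread('pics/top17.png')[95:185,320:410]; c=cv2.imread('pics/side17.png')[85:185,265:365]
z=lambda x:np.clip(cv2.resize(x,(400,400),interpolation=cv2.INTER_CUBIC)*1.5,0,255).astype('uint8')
cv2.imwrite('pics/m17.png',np.hstack([z(b),z(c)]))
E
```

```text
[ 0.51249254 -0.41978612  0.31869679] [-0.34293956  0.16462956 -0.00051589]
```

```bash
python3 - <<'E'
from h import *
i=cv2.imread('pics/top17.png'); h=cv2.cvtColor(i,cv2.COLOR_BGR2HSV)
m=((h[...,0]>8)&(h[...,0]<40)&(h[...,1]>70)&(h[...,2]>60)).astype('uint8'); m[:95]=0;m[185:]=0;m[:,:320]=0;m[:,415:]=0
n,l,st,ce=cv2.connectedComponentsWithStats(m); k=1+st[1:,4].argmax(); print('lid blob',st[k],ce[k])
x,y,w,hh=st[k][:4]
for z in(.18,): print('lid top',fit('top17',.075,z,[.61,-.14],x,x+w-1,y,None), fit('top17',.075,z,[.61,-.14],x,x+w-1,y,y+hh-1))
j=cv2.imread('pics/side17.png'); g=cv2.cvtColor(j,cv2.COLOR_BGR2HSV)
mm=((g[...,0]>8)&(g[...,0]<32)&(g[...,1]>95)).astype('uint8')
for v in range(110,162,2):
    r=np.where(mm[v,280:360])[0]+280; print(v,(r.min(),r.max(),len(r)) if len(r) else None,end=' ')
print()
for z in(.182,.162,.14,.118,.09): q=circ('side17',[.6115,-.14],.075,z);print(z,q[:,0].min().round(1),q[:,0].max().round(1),'rows',q[:,1].min().round(1),q[:,1].max().round(1))
# objects not moved
d=cv2.absdiff(cv2.imread('pics/top0.png'),i).max(2)
for nm,(u,v) in dict(dish=(344,210),jar=(405,244),oil=(313,90)).items(): print(nm,d[v-16:v+16,u-16:u+16].mean())
E
```

```text
lid blob [ 341  105   64   70 1954] [372.36284545 138.26458547]
lid top (array([ 0.6103, -0.1414]), array([-0.,  0., -0.])) (array([ 0.6014, -0.1415]), array([-0.02,  0.03,  3.63, -3.54]))
110 (np.int64(347), np.int64(354), 8) 112 (np.int64(309), np.int64(359), 29) 114 (np.int64(311), np.int64(359), 21) 116 (np.int64(303), np.int64(359), 35) 118 (np.int64(299), np.int64(358), 40) 120 (np.int64(297), np.int64(355), 43) 122 (np.int64(296), np.int64(352), 49) 124 (np.int64(296), np.int64(349), 42) 126 (np.int64(297), np.int64(346), 37) 128 (np.int64(297), np.int64(343), 40) 130 (np.int64(298), np.int64(341), 44) 132 (np.int64(297), np.int64(340), 44) 134 (np.int64(298), np.int64(340), 43) 136 (np.int64(298), np.int64(340), 43) 138 (np.int64(297), np.int64(341), 44) 140 (np.int64(295), np.int64(340), 46) 142 (np.int64(295), np.int64(340), 46) 144 (np.int64(296), np.int64(338), 43) 146 (np.int64(296), np.int64(339), 42) 148 (np.int64(296), np.int64(339), 43) 150 (np.int64(296), np.int64(339), 42) 152 (np.int64(295), np.int64(338), 43) 154 (np.int64(294), np.int64(338), 44) 156 (np.int64(294), np.int64(338), 45) 158 (np.int64(297), np.int64(336), 39) 160 (np.int64(298), np.int64(340), 43) 
0.182 294.7 340.1 rows 113.8 131.8
0.162 294.8 339.9 rows 119.3 137.5
0.14 294.8 339.7 rows 125.2 143.8
0.118 294.9 339.4 rows 131.0 149.9
0.09 295.0 339.1 rows 138.3 157.6
dish 3.2880859375
jar 28.169921875
oil 3.3779296875
```

```bash
python3 - <<'E'
from h import *
a=cv2.imread('pics/side0.png');b=cv2.imread('pics/side17.png')
for nm,(u0,u1,v0,v1) in dict(dish=(326,356,178,202),jar=(386,408,166,194),oil=(246,270,112,172)).items():
    t=a[v0:v1,u0:u1]; r=cv2.matchTemplate(b[v0-6:v1+6,u0-6:u1+6],t,cv2.TM_CCOEFF_NORMED); print(nm,cv2.minMaxLoc(r)[1::2])
print(arm.state()['t'],arm.state()['wrist_force']); arm.close_job()
E
```

```text
dish (0.9992350339889526, (6, 6))
jar (0.9268444776535034, (6, 6))
oil (0.9682019352912903, (6, 6))
78.0 [0.21507428 0.04227899 0.36432589]
the job is handed in; nothing more can be done
```

The steamer is set up in the pan and handed in at t = 78 s. The two bars lie parallel on the pan's floor, with the deep tier, the shallow tier and the lid stacked on them. The arm is backed off, the gripper is open, and its wrist force reads about 0.

**Last checks**
- **Bars:** about 70 mm apart, one on each side of the pan's middle, when measured right after placing. The tiers hid them from the top camera later.
- **Deep tier:** the cameras first showed it about 5.6 mm off centre in x. Re-gripping it barely moved it, so I pushed it from the side with closed fingers. The contact position then put it within about 1 mm of the pan's centre; the top camera still suggested about 3 mm.
- **Shallow tier and lid:** both came to rest at the expected heights. The camera measurements put each within about 3–5 mm of the pan's axis. The side view suggests the shallow tier and lid sit about 4–5 mm off the deep tier. I judged that acceptable and left it.
- **Dish, jar and oil bottle:** unmoved in the side view by image matching. The jar matched less closely (0.93), and in the last top view its area had changed, which I put down to the arm covering it.

**What did not go as expected**
- My first grasp of a bar closed above it. The fingertips sit about 20 mm behind the TCP, not 8 mm ahead as stated, so I measured the offset from the images and used that.
- The tool drifted to about 2–4° of tilt during the moves. I gripped the tiers so that they stayed level to about 2°.
- My 16 picture views ran out before the end, so the final state was checked only with image code.

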